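Empty the soap-dish mould onto the drying rack

ROBOT

A 7-joint arm with a two-finger parallel gripper is mounted at the origin on a cart in front of the work surface, level with it; the furniture and walls round the work are solid. World frame = base frame: x ahead of the robot, y to its left, z up, the work surface at z = 0. Lengths are in m, angles in rad, forces in N, time in s.
With the tool pointing down it reaches from about 0.425 to 0.95 m from the base axis. Payload 4.7 kg.
Tool frame: the origin (TCP) lies on the front face of the gripper's body, between the roots of the fingers; the fingertips stand 70 mm ahead of it and the grasp point (between the pads) lies 51 mm ahead of it; z points along the fingers, y is the line along which they close (so a half turn about z gives the same grasp; the last joint's range is limited). The gripper opens to 87 mm and grips with 3 to 60 N. Pads are 19 mm wide; open, the fingers measure 117 mm over their backs; the gripper's body (75 mm by 190 mm) begins 51 mm behind the grasp point.
Start: joints at [1.16, 0.469, -0.049, 1.532, 0.024, 1.141, -0.082], TCP at [0.252, -0.626, 0.292] pointing down, gripper open.
Joint ranges: [-2.59, 2.59], [-0.33, 1.99], [-1.39, 1.29], [0.1, 2.45], [-1.04, 4.18], [0.21, 1.99], [-2.66, 2.66]. Speed limits (rad/s): [2.57, 2.57, 3.14, 3.14, 3.14, 3.14, 3.14].

INTERFACE

Orientations are given as a rotation vector (axis times angle).
In Python, from rig import manip, viewer gives the robot as it stands.
- The arm moves only by the shell command python3 -m pendant 'ROWS' [OPENING] [FORCE]. ROWS is JSON, one flat list of numbers, 6 for each row, row after row: the shift along the tool's x, y, z normalised to -1 to 1, where 1 is 250 mm, then the turn, a rotation vector about the tool's x, y, z normalised to -1 to 1, where 1 is pi/4 rad. In form: [x, y, z, rx, ry, rz, x, y, z, rx, ry, rz, ...]. A call has 1 to 10 rows; each row is the pose to reach, as a shift and turn from the pose commanded when the call began, along the tool's axes at that moment; what a row does not reach only later rows make up. A row lasts 1/8 s, in which the tool goes at most 62.5 mm and 10.7 degrees, less where a joint would pass 70% of its speed; a pose out of reach is approached as far as the arm can. A call with a number of a shift or a turn outside -1 to 1 is refused whole. A call with a gripper value outside its range is refused whole. OPENING is the opening in per cent of the stroke, from 0 (shut) to 100 (fully open), set as the call begins (- or left out, the last holds). The fingers move at their own pace and stop on an object; FORCE is the grip in N (left out, the last holds). Time passes only in rows, so rows that repeat a pose let the fingers close. It gives the time, the measured TCP pose, the force, the opening and the grip force at its end, in the units of the state.
- manip.get_state(): the state, without advancing time (a new reading comes with each control period).
- viewer.camera(name): name is "scene" or "top"; returns a dict with "image" (384x512x3 uint8, blue, green, red), "vfov" (degrees; the focal length in pixels is half the picture's height over the tangent of half this angle, whatever the lens; pixels are square), "cx", "cy" (the principal point, pixels), "cam_to_world" (4x4, takes a point from camera to world coordinates). Camera axes: x right, y down, z forward; pixel columns grow to the right and rows downward; lengths in m; the calibration is good to about 2 mm. A picture is of the moment at which its call begins. There is no depth.
- manip.job_done(): hands the job in; it is judged then, once.
Trained networks look in a picture, given as the dict that the camera call returned (one of the last four; its "shot" number tells which), for a name from the list of things; names that differ only in an ending like _2 or _b are one class to them, and where a whole thing is asked for, a point or a joint stands for the part that bears it (a point fixed in the world has none). Each returns a list of dicts, best first, with "score" (0 to 1); they miss things now and then, are a little off and sometimes report something else, mostly with a low value. They report only what shows in the picture. A call takes as long as a camera call.
- viewer.spot_in(name, picture): "extent" ([left, top, right, bottom] in pixels, round what is visible of it).
The state is a dict: "time": time; "joint_pos": joint angles; "dq": joint speeds; "tau": joint torques, N m; "tcp_pos": TCP position; "ee_rot": TCP orientation; "wrist_force": force on the tool from outside, world axes, zero at the start; "moment": the same for the moment, N m; "finger_gap": finger opening in m; "finger_force": force on a finger pad.
Only numpy, scipy, OpenCV 4.12 (cv2) and the standard library are available. Lean on these libraries where they do the work, as an engineer would, in place of code of your own. Each camera call takes 0.05 s, during which the arm holds its last target. There are 200 camera calls.

TASK

Lift the cover off the mould and lay it on the table, then roll the orange thumbwheel with a fingertip until the ejector is fully up and the cast soap dishes stand proud of their cavities. Lift out every dish there is and lay it flat, face up, on the wire drying rack, none stacked on another; then roll the wheel back until the ejector is all the way down and put the cover back squarely on the mould. Leave the other things on the table where they are.

Things in the scene. Friction and masses are not known exactly. Their poses are not given: they have to be found in the camera images.
- mould: aluminium mould, fixed to the table. Origin: centre of its underside, at table height; x along its row of three cavities, y to the thumbwheel side, z up. Block 260 (x) by 122 (y) mm, flat top 40 mm high; base 272 by 134 mm. Cavities 56 (x) by 94 (y) mm at x = -88, 0, +88 mm, y = 0, walls of 32 mm between them; floor (the ejector) 18 mm high when down. One may be empty.
- wheel_crest (a point): fixed point, with the mould's axes, at the top of the thumbwheel: 84 mm from the mould's centre along its +y, 48 mm above the table. Orange ribbed wheel, 47 mm across, 22 mm wide, axle along the mould's y, sunk in a grey housing (72 mm along x, 38 mm high) so that only its top 10 mm shows.
- wheel (a joint): angle of the thumbwheel, rad: 0 (stop, ejector down, as it starts) to 3.0 (stop, ejector up). Press a fingertip on the crest with 5 to 12 N and drag it level along the mould's +x, from about 9 mm before the crest to 11 mm past it: the wheel rolls along by friction, 1 rad per 24 mm, and raises the ejector; drag along -x to lower it. It stays where left; drag again as needed.
- ejector (a joint): height of the ejector above its lowest place, m: 0 (down) to 0.015 (fully up), 5 mm per rad of the wheel. Down, a dish lies with its top 2 mm below the mould's top face and cannot be gripped; fully up, it stands 13 mm proud of that face and 7 mm deep in its cavity.
- cover: loose plywood cover, 258 (x) by 118 (y) by 9 mm, 0.22 kg, lying on the mould at the start with its origin over the mould's centre, its x along the mould's x. Origin: centre of its underside; z up. Wooden bar handle along x over the centre: 104 mm long, 16 mm wide, its underside 29 mm and its top 45 mm above the origin.
- rack: loose steel wire drying rack, 282 (x) by 132 (y) mm, 0.6 kg, its flat top of close wires 23 mm above the table. Origin: centre of its underside at table height; x along its length, z up. Dishes laid across it (long side along y) fit in a row, for instance at x = -88, 0, +88 mm.
- dish_red: cast soap dish, terracotta red, 52 (x) by 90 (y) by 20 mm, 0.1 kg, with a shallow ribbed recess in its top and upright plain sides; grip it across the 52 mm. Origin: centre of its underside; z up out of the recessed face. It starts in one of the mould's cavities, its y along the mould's y. May be absent.
- dish_blue: cast soap dish, blue, 52 (x) by 90 (y) by 20 mm, 0.1 kg, with a shallow ribbed recess in its top and upright plain sides; grip it across the 52 mm. Origin: centre of its underside; z up out of the recessed face. It starts in one of the mould's cavities, its y along the mould's y. May be absent.
- dish_grey: cast soap dish, concrete grey, 52 (x) by 90 (y) by 20 mm, 0.1 kg, with a shallow ribbed recess in its top and upright plain sides; grip it across the 52 mm. Origin: centre of its underside; z up out of the recessed face. It starts in one of the mould's cavities, its y along the mould's y. May be absent.
- microwave_corner (a point): fixed point at the near left top corner of the solid microwave oven on the right of the table, 319 mm above the table. From there the oven reaches 460 mm along world +x and 390 mm along world -y (handle and knobs on its left side included). Keep the arm clear of it.
- jar_glue: bystander: cream glue jar, 56 mm across, 70 mm high; not to be disturbed. Origin: centre of its underside.
- marker: bystander: green and white marker pen, 135 mm long, lying on the table; not to be disturbed. Origin: centre of its underside.

How it is judged:
By the outcome, as a careful person would: the job done as asked, in the order asked, and still so for the second after the job is handed in, with the robot touching nothing.
Of dish_red, dish_blue, dish_grey only 2 to 3 are there at a start; the rules pass over those that are not, and their reading is None.
At some moment in a run one of rack may be knocked a few centimetres aside while the robot is not near it.
Once in a run the grip may slacken for a moment while it holds something.
It also fails if it takes over 210 s, if anything falls off the work surface, if the arm or the gripper's body presses on something with over 40 N, if the wrist force passes 120 N, or if a joint passes its speed limit or range.

## Working session

There is one attempt and no reset: what is moved stays moved. The work goes in short steps, Python scripts to look and compute and a shell command to move; the robot and the scene stay as the last step left them, time stands still between calls to the robot, and variables do not carry over. Pictures are saved under pics/ and viewed, at most 14 in all, crops included, and the job is handed in when it is done.

```bash
mkdir -p pics; ls; cat > h.py <<'E'
import numpy as np, cv2
from rig import manip, viewer
from scipy.spatial.transform import Rotation as R
def cam(n):
    return viewer.camera(n)
def f_of(p): return p["image"].shape[0]/2/np.tan(np.radians(p["vfov"])/2)
def ray(p,u,v,z):
    f=f_of(p);T=np.array(p["cam_to_world"]);d=T[:3,:3]@np.array([(u-p["cx"])/f,(v-p["cy"])/f,1]);o=T[:3,3]
    return o+d*(z-o[2])/d[2]
def proj(p,X):
    f=f_of(p);T=np.array(p["cam_to_world"]);c=T[:3,:3].T@(np.array(X)-T[:3,3])
    return c[:2]/c[2]*f+[p["cx"],p["cy"]]
E
python3 - <<'E'
from h import *
s=manip.get_state();print({k:np.round(v,3).tolist() if v is not None else v for k,v in s.items()})
for n in("scene","top"):
    p=cam(n);cv2.imwrite(f"pics/{n}0.png",p["image"]);print(n,p["vfov"],p["cx"],p["cy"],np.round(p["cam_to_world"],3).tolist())
    for t in["mould","wheel","cover","rack","dish_red","jar_glue","marker"]:
        print(t,[(np.round(d["extent"]).tolist(),round(d["score"],2)) for d in viewer.spot_in(t,p)[:2]])
E
```

```text
pics
{'time': 0.0, 'joint_pos': [1.16, 0.469, -0.049, 1.534, 0.024, 1.141, -0.082], 'dq': [-0.001, 0.001, -0.001, -0.0, -0.001, -0.0, -0.0], 'tau': [-0.0, -50.797, -0.081, -23.615, -0.062, 0.038, 0.0], 'tcp_pos': [0.251, -0.626, 0.291], 'ee_rot': [-3.083, -0.596, 0.001], 'wrist_force': [-0.478, -0.558, 0.158], 'moment': [-0.06, 0.002, 0.005], 'finger_force': 0.0, 'finger_gap': 0.087}
scene 44.1016466317332 252.3004553278583 187.32627045065078 [[0.872, -0.258, 0.417, -0.16], [-0.49, -0.434, 0.756, -1.359], [-0.014, -0.863, -0.505, 1.105], [0.0, 0.0, 0.0, 1.0]]
mould []
wheel [([310.0, 222.0, 330.0, 236.0], 0.47)]
cover [([231.0, 233.0, 297.0, 268.0], 0.68)]
rack [([174.0, 201.0, 216.0, 222.0], 0.85)]
dish_red []
jar_glue [([313.0, 220.0, 329.0, 237.0], 0.54)]
marker []
top 48.054925809007976 259.8875039867837 186.2862017418069 [[0.033, -0.977, 0.209, 0.318], [-0.999, -0.033, 0.002, -0.05], [0.005, -0.209, -0.978, 1.525], [0.0, 0.0, 0.0, 1.0]]
mould [([275.0, 187.0, 331.0, 265.0], 0.81)]
wheel [([277.0, 215.0, 290.0, 233.0], 0.65)]
cover [([286.0, 183.0, 330.0, 258.0], 0.89)]
rack [([150.0, 172.0, 194.0, 255.0], 0.81)]
dish_red []
jar_glue [([292.0, 140.0, 307.0, 161.0], 0.79)]
marker [([153.0, 147.0, 184.0, 157.0], 0.53), ([286.0, 184.0, 332.0, 258.0], 0.16)]
```

```bash
python3 - <<'E'
import cv2,numpy as np
a=cv2.imread("pics/top0.png")[90:330,110:430];b=cv2.imread("pics/scene0.png")
cv2.imwrite("pics/top0z.png",cv2.resize(a,(800,600),interpolation=cv2.INTER_CUBIC))
E
```

```text
(no output)
```

View pics/top0z.png

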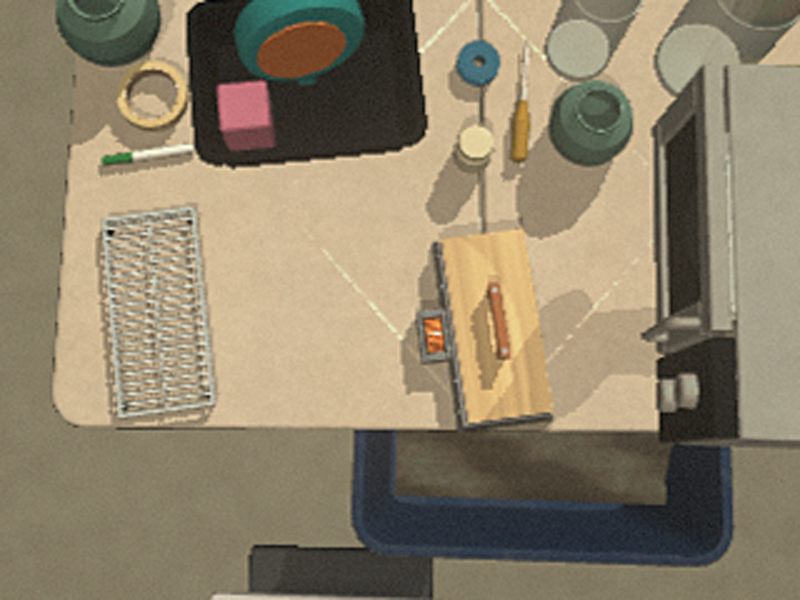

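View pics/scene0.png

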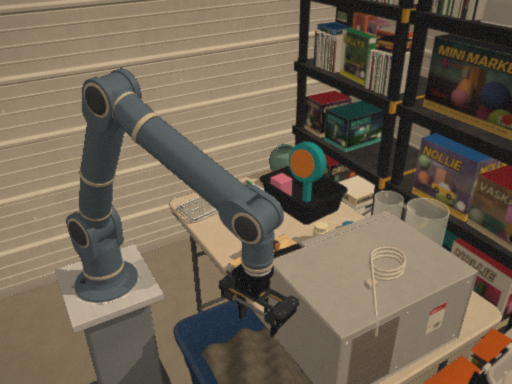

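```bash
python3 - <<'E'
from h import *
p=cam("top")
def P(zx,zy,z): return ray(p,110+zx/2.5,90+zy/2.5,z)
def quad(q,z):
    X=np.array([P(*a,z) for a in q]);print(np.round(X[:,:2],3).tolist(),"c",np.round(X.mean(0),3),"len",[round(float(np.linalg.norm(X[i]-X[i-1])),3) for i in range(4)])
    d=(X[0]+X[1]-X[2]-X[3]);print("yaw of x",np.degrees(np.arctan2(d[1],d[0])))
quad([(440,240),(520,230),(552,413),(463,423)],.049)
quad([(103,216),(193,207),(215,404),(118,418)],.023)
a,b=P(494,283,.085),P(504,357,.085);print("handle",a,b,(a+b)/2,np.degrees(np.arctan2(*(a-b)[1::-1])))
print("wheel",P(434,335,.048)); print("jar",P(476,145,.07)); print("marker",P(103,160,0.01),P(192,150,0.01))
print("mw",viewer.spot_in("microwave_corner",p)[:1],P(655,440,.319),P(738,440,.319),P(655,120,.319)); print("edge",P(300,428,0),P(640,430,0),P(55,400,0))
print("bin",P(355,560,0))
E
```

```text
[[0.637, -0.138], [0.655, -0.25], [0.402, -0.295], [0.385, -0.175]] c [ 0.52  -0.215  0.049] len [0.255, 0.114, 0.257, 0.122]
yaw of x 9.114823588640354
[[0.661, 0.343], [0.679, 0.216], [0.4, 0.166], [0.377, 0.298]] c [0.529 0.256 0.023] len [0.288, 0.129, 0.283, 0.134]
yaw of x 9.544616458357591
handle [ 0.57197243 -0.21060423  0.085     ] [ 0.47201397 -0.2250009   0.085     ] [ 0.5219932  -0.21780257  0.085     ] 8.195755619335861
wheel [ 0.5030258  -0.13279707  0.048     ]
jar [ 0.77104813 -0.18490011  0.07      ]
marker [0.74799055 0.35405285 0.01      ] [0.76767631 0.22526673 0.01      ]Traceback (most recent call last):
  File "<stdin>", line 11, in <module>
ValueError: it knows: cover, dish_blue, dish_grey, dish_red, ejector, jar_glue, marker, mould, rack, wheel, wheel_crest
```

```bash
cat >> h.py <<'E'
def st():
    s=manip.get_state();Rm=R.from_rotvec(s["ee_rot"]);return s,np.array(s["tcp_pos"]),Rm
def to(pos,yaw,flip=0):
    """rows numbers to reach TCP pos, tool down with tool x along world yaw(deg) (tool y = -left)"""
    s,t,Rm=st()
    y=np.radians(yaw);X=[np.cos(y),np.sin(y),0];Y=[np.sin(y),-np.cos(y),0]
    G=R.from_matrix(np.array([X,Y,[0,0,-1]]).T)
    d=Rm.inv().apply(np.array(pos)-t)/.25; r=(Rm.inv()*G).as_rotvec()/(np.pi/4)
    print("t",round(s["time"],2),"tcp",t.round(4),"F",np.round(s["wrist_force"],1),"gap",round(s["finger_gap"],4),"ff",round(s["finger_force"],1)); print("row",np.round(d,3).tolist(),np.round(r,3).tolist())
E
python3 - <<'E'
from h import *
p=cam("top")
def P(zx,zy,z): return ray(p,110+zx/2.5,90+zy/2.5,z)
for a in [(655,440,.319),(738,440,.319),(658,380,.25),(658,400,.1),(655,330,.16),(740,65,.319)]:print(P(*a))
print("edge",P(300,428,0),P(60,400,0),P(415,162,0))
s,t,Rm=st();print(Rm.as_matrix().round(3))
print("joints",s["joint_pos"])
to([.35,-.35,.5],9.0)
E
```

```text
[ 0.36099554 -0.36402249  0.319     ]
[ 0.36405828 -0.4557037   0.319     ]
[ 0.43333192 -0.38696934  0.25      ]
[ 0.42075337 -0.42598102  0.1       ]
[ 0.50491695 -0.40826254  0.16      ]
[ 0.8035333  -0.47440668  0.319     ]
edge [0.37238444 0.04874805 0.        ] [0.39980921 0.38689984 0.        ] [ 0.76365443 -0.10194942  0.        ]
[[ 0.928  0.373  0.   ]
 [ 0.373 -0.928 -0.   ]
 [ 0.     0.    -1.   ]]
joints [ 1.16007592  0.46861669 -0.04859121  1.53251551  0.02409683  1.14101946
 -0.08229044]
t 0.9 tcp [ 0.2515 -0.6264  0.2923] F [ 0.2 -0.7 -0.1] gap 0.0867 ff 0.0
row [0.777, -0.879, -0.831] [0.0, -0.0, 0.286]
```

```bash
python3 -m pendant '[0,0,-0.25,0,0,0, 0,0,-0.5,0,0,0, 0,0,-0.75,0,0,0.1, 0.2,-0.14,-0.83,0,0,0.2, 0.4,-0.28,-0.83,0,0,0.286, 0.6,-0.42,-0.83,0,0,0.286, 0.82,-0.56,-0.83,0,0,0.286, 0.82,-0.56,-0.83,0,0,0.286]' 100
python3 - <<'E'
from h import *
to([.521,-.216,.25],9.0)
E
```

```text
time: 1.9
tcp_pos: [0.3936, -0.4148, 0.5005]
ee_rot: [-3.13, -0.264, -0.004]
wrist_force: [1.0, 0.3, 0.2]
finger_gap: 0.0875
finger_force: 0.0
t 1.9 tcp [ 0.3936 -0.4148  0.5005] F [1.  0.3 0.2] gap 0.0875 ff 0.0
row [0.633, -0.698, 1.004] [-0.001, -0.003, 0.014]
```

```bash
python3 -m pendant '[0.16,-0.17,0,0,0,0, 0.32,-0.35,0,0,0,0, 0.48,-0.52,0.1,0,0,0, 0.633,-0.7,0.3,0,0,0, 0.633,-0.7,0.5,0,0,0, 0.633,-0.7,0.75,0,0,0, 0.633,-0.7,0.9,0,0,0.014, 0.633,-0.7,0.9,0,0,0.014]'
python3 - <<'E'
from h import *
for n in ("top","scene"):
    p=cam(n);print(n,[(np.round(d["extent"]).tolist(),round(d["score"],2)) for t in("cover","wheel") for d in viewer.spot_in(t,p)[:2]])
    cv2.imwrite(f"pics/{n}1.png",p["image"])
    if n=="scene": cv2.imwrite("pics/scene1z.png",cv2.resize(p["image"][160:310,190:390],(800,600),interpolation=cv2.INTER_CUBIC))
    C=np.array([.521,-.216]);a=np.radians(9);ex=np.array([np.cos(a),np.sin(a)]);ey=np.array([-ex[1],ex[0]])
    for X in [(-.052,0,.085),(.052,0,.085),(-.129,-.059,.049),(-.129,.059,.049),(.129,.059,.049),(.129,-.059,.049),(0,.084,.048)]:
        print(X,proj(p,[*(C+ex*X[0]+ey*X[1]),X[2]]).round(1))
to([.521,-.216,.25],9.0)
E
```

```text
time: 2.9
tcp_pos: [0.5167, -0.2231, 0.2719]
ee_rot: [-3.131, -0.227, 0.01]
wrist_force: [-0.5, -0.9, 0.4]
finger_gap: 0.0873
finger_force: 0.0
top [([278.0, 216.0, 289.0, 230.0], 0.55)]
(-0.052, 0, 0.085) [311.3 233.5]
(0.052, 0, 0.085) [306.8 203.1]
(-0.129, -0.059, 0.049) [330.6 255. ]
(-0.129, 0.059, 0.049) [296.2 259.3]
(0.129, 0.059, 0.049) [285.8 185.4]
(0.129, -0.059, 0.049) [319.1 181.3]
(0, 0.084, 0.048) [283.7 222.6]
scene [([229.0, 235.0, 296.0, 280.0], 0.63), ([224.0, 242.0, 267.0, 293.0], 0.39), ([244.0, 242.0, 257.0, 251.0], 0.52)]
(-0.052, 0, 0.085) [254.4 252.6]
(0.052, 0, 0.085) [277.3 241.1]
(-0.129, -0.059, 0.049) [247.5 279. ]
(-0.129, 0.059, 0.049) [226.7 261.4]
(0.129, 0.059, 0.049) [282.3 233.7]
(0.129, -0.059, 0.049) [304.  248.5]
(0, 0.084, 0.048) [251.4 244. ]
t 3.2 tcp [ 0.5194 -0.223   0.2768] F [-0.2 -0.4 -0.2] gap 0.0872 ff 0.0
row [0.01, -0.027, 0.107] [0.003, -0.004, -0.014]
```

View pics/scene1z.png

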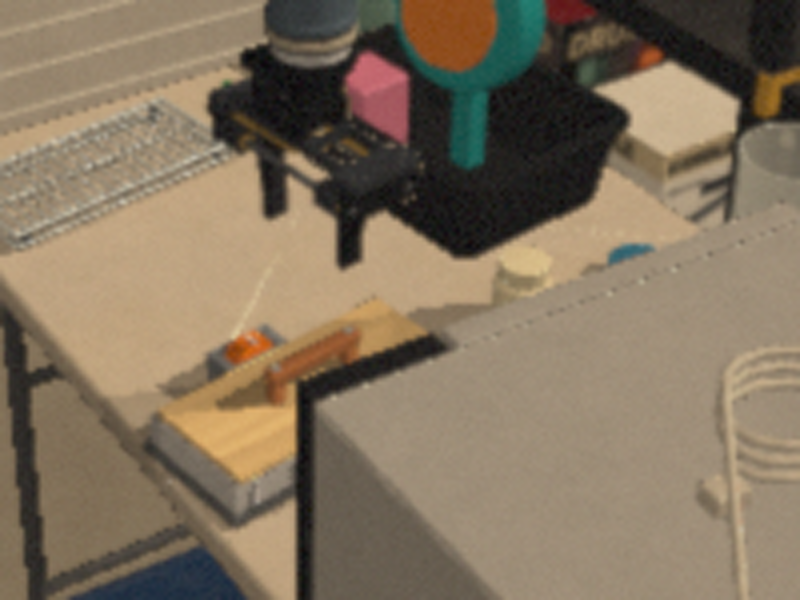

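```bash
python3 -m pendant '[0.01,-0.027,0,0,0,-0.01, 0.01,-0.027,0.2,0,0,-0.01, 0.01,-0.027,0.4,0,0,-0.01, 0.01,-0.027,0.55,0,0,-0.01, 0.01,-0.027,0.59,0,0,-0.01, 0.01,-0.027,0.59,0,0,-0.01]'
python3 -m pendant '[0,0,0,0,0,0, 0,0,0,0,0,0, 0,0,0,0,0,0, 0,0,0,0,0,0, 0,0,0,0,0,0]' 0 30
python3 - <<'E'
from h import *
to([.521,-.216,.128],9.0)
print(st()[0]["moment"])
E
```

```text
time: 3.95
tcp_pos: [0.5206, -0.2152, 0.1278]
ee_rot: [3.132, 0.243, 0.001]
wrist_force: [0.0, -0.1, 0.8]
finger_gap: 0.0869
finger_force: 0.0
time: 4.58
tcp_pos: [0.52, -0.2155, 0.1274]
ee_rot: [3.132, 0.242, 0.0]
wrist_force: [-0.3, -0.1, -0.1]
finger_gap: 0.0449
finger_force: 0.0
t 4.58 tcp [ 0.52   -0.2155  0.1274] F [-0.3 -0.1 -0.1] gap 0.0449 ff 0.0
row [0.003, 0.003, -0.003] [0.0, -0.0, -0.004]
[ 0.04210453 -0.01710783 -0.07701654]
```

Fingers still closing.

```bash
python3 -m pendant '[0,0,0,0,0,0, 0,0,0,0,0,0, 0,0,0,0,0,0, 0,0,0,0,0,0, 0,0,0,0,0,0, 0,0,0,0,0,0, 0,0,0,0,0,0]' 0 40
python3 -c "
from h import *
to([.521,-.216,.128],9.0);print(st()[0]['moment'])"
```

```text
time: 5.45
tcp_pos: [0.52, -0.2155, 0.1272]
ee_rot: [3.132, 0.242, -0.0]
wrist_force: [0.5, -0.1, -0.9]
finger_gap: 0.0153
finger_force: 40.0
t 5.45 tcp [ 0.52   -0.2155  0.1272] F [ 0.5 -0.1 -0.9] gap 0.0153 ff 40.0
row [0.004, 0.003, -0.003] [0.0, 0.0, -0.004]
[-0.1970139  -0.00144917 -0.00277741]
```

```bash
python3 -m pendant '[0,0,-0.1,0,0,0, 0,0,-0.2,0,0,0, 0,0,-0.3,0,0,0, 0,0,-0.4,0,0,0, 0,0,-0.4,0,0,0]'
python3 -c "
from h import *
to([.56,.04,.2272],8.84);print(st()[0]['moment'])"
```

```text
time: 6.08
tcp_pos: [0.5208, -0.2153, 0.2286]
ee_rot: [3.131, 0.242, 0.005]
wrist_force: [0.0, -0.3, -2.8]
finger_gap: 0.0152
finger_force: 40.0
t 6.08 tcp [ 0.5208 -0.2153  0.2286] F [ 0.  -0.3 -2.8] gap 0.0152 ff 40.0
row [0.312, -0.985, 0.005] [0.002, -0.004, -0.0]
[ 0.02018164 -0.03175727 -0.05910796]
```

```bash
python3 -m pendant '[0.06,-0.18,0,0,0,0, 0.12,-0.4,0,0,0,0, 0.18,-0.6,0,0,0,0, 0.25,-0.8,0,0,0,0, 0.3,-0.95,0,0,0,0, 0.312,-0.985,0,0,0,0, 0.312,-0.985,0.05,0,0,0, 0.312,-0.985,0.05,0,0,0]'
python3 - <<'E'
from h import *
p=cam("top");cv2.imwrite("pics/top2.png",cv2.resize(p["image"][90:330,110:430],(800,600),interpolation=cv2.INTER_CUBIC))
to([.56,.04,.0885],8.84)
for t in("dish_red","dish_blue","dish_grey","rack","cover","mould","wheel"):print(t,[(np.round(d["extent"],1).tolist(),round(d["score"],2)) for d in viewer.spot_in(t,p)[:2]])
E
```

```text
time: 7.08
tcp_pos: [0.5579, 0.0376, 0.2124]
ee_rot: [3.131, 0.238, -0.008]
wrist_force: [-0.6, -1.1, -2.8]
finger_gap: 0.0157
finger_force: 40.0
t 7.12 tcp [0.5585 0.0377 0.2133] F [ 0.7  0.8 -2.6] gap 0.0155 ff 40.0
row [0.009, -0.009, 0.499] [0.001, 0.004, -0.004]
dish_red [([289.9, 213.1, 319.9, 229.6], 0.76)]
dish_blue [([291.8, 188.3, 318.2, 206.7], 0.56), ([275.2, 184.6, 332.2, 266.0], 0.51)]
dish_grey [([150.7, 146.9, 185.4, 158.1], 0.59)]
rack [([152.1, 173.1, 193.9, 254.8], 0.84)]
cover [([219.4, 165.8, 250.3, 241.6], 0.74), ([277.7, 183.3, 328.9, 262.9], 0.43)]
mould [([275.9, 181.2, 330.1, 263.9], 0.95)]
wheel [([277.0, 214.7, 289.7, 231.4], 0.61), ([150.0, 172.5, 198.4, 256.9], 0.43)]
```

View pics/top2.png

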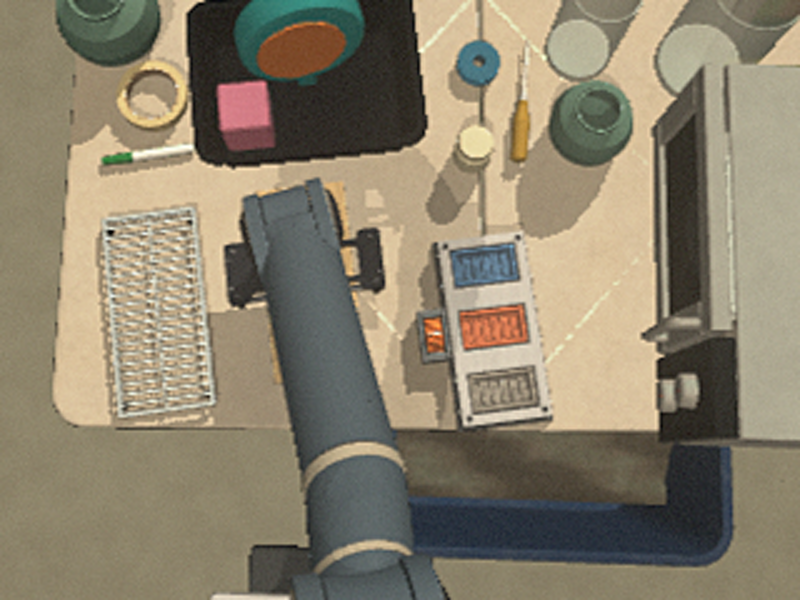

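```bash
python3 -m pendant '[0.009,-0.009,0.15,0,0,0, 0.009,-0.009,0.3,0,0,0, 0.009,-0.009,0.42,0,0,0, 0.009,-0.009,0.48,0,0,0, 0.009,-0.009,0.502,0,0,0, 0.009,-0.009,0.502,0,0,0, 0.009,-0.009,0.502,0,0,0]'
python3 -c "
from h import *
to([.56,.04,.0872],8.84);print(st()[0]['moment'])
p=cam('top')
for z in [(485,266),(493,327),(503,389)]:print(ray(p,110+z[0]/2.5,90+z[1]/2.5,.038))
q=p['image'][200:245,270:300].astype(int);m=(q[...,2]-q[...,0]>110)&(q[...,2]>180);y,x=np.nonzero(m);print(len(x),x.mean()+270,y.mean()+200,ray(p,x.mean()+270,y.mean()+200,.047))"
```

```text
time: 8.35
tcp_pos: [0.562, 0.0425, 0.0904]
ee_rot: [3.132, 0.242, 0.004]
wrist_force: [-0.2, 0.3, -1.7]
finger_gap: 0.0154
finger_force: 40.0
t 8.35 tcp [0.562  0.0425 0.0904] F [-0.2  0.3 -1.7] gap 0.0154 ff 40.0
row [-0.009, 0.009, 0.013] [0.0, -0.003, -0.0]
[-0.00695499  0.01277765  0.01319863]
[ 0.60408524 -0.20292907  0.038     ]
[ 0.51821104 -0.2150699   0.038     ]
[ 0.43307724 -0.22968417  0.038     ]
89 290.60674157303373 222.0 [ 0.51089457 -0.1568694   0.047     ]
```

```bash
python3 -m pendant '[0,0,0.006,0,0,0, 0,0,0.012,0,0,0, 0,0,0.013,0,0,0, 0,0,0.013,0,0,0]'
python3 -c "
from h import *
to([.56,.04,.0872],8.84)"
```

```text
time: 8.9
tcp_pos: [0.5614, 0.0424, 0.0872]
ee_rot: [3.132, 0.242, 0.001]
wrist_force: [-2.8, -0.1, 6.1]
finger_gap: 0.0156
finger_force: 40.0
t 8.9 tcp [0.5614 0.0424 0.0872] F [-2.8 -0.1  6.1] gap 0.0156 ff 40.0
row [-0.007, 0.009, -0.0] [0.001, -0.001, -0.0]
```

```bash
python3 -m pendant '[0,0,0,0,0,0, 0,0,0,0,0,0, 0,0,0,0,0,0, 0,0,0,0,0,0, 0,0,-0.1,0,0,0, 0,0,-0.25,0,0,0, 0,0,-0.4,0,0,0, 0,0,-0.4,0,0,0]' 50
python3 -c "
from h import *
to([.4976,-.1341,.19],8.9)"
```

```text
time: 9.9
tcp_pos: [0.563, 0.0428, 0.189]
ee_rot: [-3.132, -0.241, -0.011]
wrist_force: [0.6, -0.0, -0.8]
finger_gap: 0.0435
finger_force: 0.0
t 9.9 tcp [0.563  0.0428 0.189 ] F [ 0.6 -0.  -0.8] gap 0.0435 ff 0.0
row [-0.367, 0.659, -0.006] [0.001, -0.008, -0.002]
```

```bash
python3 -m pendant '[-0.1,0.2,0,0,0,0, -0.2,0.4,0,0,0,0, -0.367,0.659,0,0,0,0, -0.367,0.659,0,0,0,0, -0.367,0.659,0,0,0,0, -0.367,0.659,0,0,0,0]' 0 20
python3 - <<'E'
from h import *
to([.4976,-.1341,.119],8.9)
p=cam("scene");cv2.imwrite("pics/s3.png",cv2.resize(p["image"][190:310,190:350],(800,600),interpolation=cv2.INTER_CUBIC))
print(proj(p,[.5065,-.1327,.048]),proj(p,[.4976,-.1341,.12]))
E
```

```text
time: 10.65
tcp_pos: [0.4965, -0.1325, 0.1858]
ee_rot: [-3.131, -0.246, -0.001]
wrist_force: [0.8, -0.3, -0.3]
finger_gap: 0.001
finger_force: 0.0
t 10.65 tcp [ 0.4965 -0.1325  0.1858] F [ 0.8 -0.3 -0.3] gap 0.001 ff 0.0
row [0.003, 0.007, 0.267] [-0.001, -0.001, 0.002]
[251.00681481 244.02225697] [248.71070026 228.85103051]
```

View pics/s3.png

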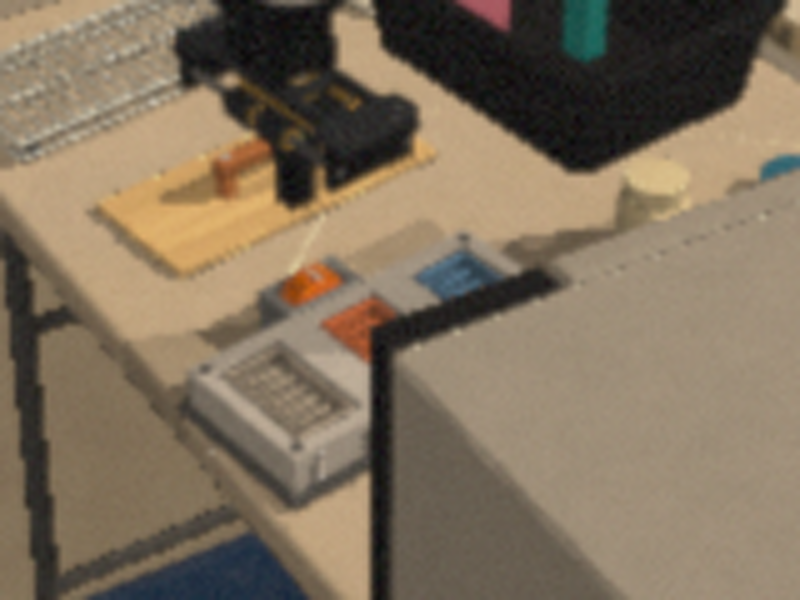

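```bash
python3 -m pendant '[0.003,0.005,0.1,0,0,0, 0.003,0.005,0.2,0,0,0, 0.003,0.005,0.255,0,0,0, 0.003,0.005,0.27,0,0,0, 0.003,0.005,0.275,0,0,0, 0.003,0.005,0.275,0,0,0]'
python3 -c "
from h import *
to([.4976,-.1341,.118],8.9)"
```

```text
time: 11.45
tcp_pos: [0.4972, -0.1352, 0.1179]
ee_rot: [3.132, 0.243, 0.002]
wrist_force: [0.5, 0.8, 1.3]
finger_gap: 0.0005
finger_force: 0.5
t 11.45 tcp [ 0.4972 -0.1352  0.1179] F [0.5 0.8 1.3] gap 0.0005 ff 0.5
row [0.002, -0.004, -0.0] [0.0, -0.002, -0.001]
```

```bash
python3 -m pendant '[0,0,0.004,0,0,0, 0,0,0.006,0,0,0, 0,0,0.006,0,0,0]'
```

```text
time: 11.82
tcp_pos: [0.4973, -0.1354, 0.1175]
ee_rot: [3.132, 0.242, 0.003]
wrist_force: [-4.4, 2.9, 11.6]
finger_gap: 0.0005
finger_force: 6.1
```

```bash
python3 -m pendant '[0.01,0,-0.001,0,0,0, 0.025,0,-0.001,0,0,0, 0.04,0,-0.001,0,0,0]'; python3 -m pendant '[0.015,0,0,0,0,0, 0.03,0,0,0,0,0, 0.04,0,0,0,0,0]'
```

```text
time: 12.2
tcp_pos: [0.5076, -0.1337, 0.1178]
ee_rot: [3.132, 0.242, 0.004]
wrist_force: [-2.5, 2.7, 11.8]
finger_gap: 0.0005
finger_force: 5.8
time: 12.58
tcp_pos: [0.5176, -0.1321, 0.1178]
ee_rot: [3.132, 0.242, 0.004]
wrist_force: [-1.4, 3.1, 10.2]
finger_gap: 0.0002
finger_force: 5.1
```

```bash
python3 -m pendant '[0,0,-0.03,0,0,0, -0.04,0,-0.03,0,0,0, -0.08,0,-0.03,0,0,0, -0.08,0,-0.006,0,0,0, -0.08,0,0,0,0,0, -0.08,0,0,0,0,0]';python3 -m pendant '[0.01,0,0,0,0,0, 0.025,0,0,0,0,0, 0.04,0,0,0,0,0]'; python3 -m pendant '[0.015,0,0,0,0,0, 0.03,0,0,0,0,0, 0.04,0,0,0,0,0]'
python3 - <<'E'
from h import *
p=cam("top");cv2.imwrite("pics/t4.png",cv2.resize(p["image"][165:285,240:400],(800,600),interpolation=cv2.INTER_CUBIC))
p=cam("scene");cv2.imwrite("pics/s4.png",cv2.resize(p["image"][190:310,190:350],(800,600),interpolation=cv2.INTER_CUBIC))
E
```

```text
time: 13.32
tcp_pos: [0.4961, -0.1361, 0.117]
ee_rot: [3.131, 0.241, -0.003]
wrist_force: [-5.6, -0.5, 16.2]
finger_gap: 0.0006
finger_force: 8.3
time: 13.7
tcp_pos: [0.5079, -0.1342, 0.1178]
ee_rot: [3.131, 0.242, 0.004]
wrist_force: [-3.0, 0.3, 16.1]
finger_gap: 0.0005
finger_force: 7.9
time: 14.08
tcp_pos: [0.518, -0.1326, 0.1177]
ee_rot: [3.131, 0.242, 0.004]
wrist_force: [-2.9, 0.8, 12.0]
finger_gap: 0.0006
finger_force: 6.7
```

View pics/s4.png

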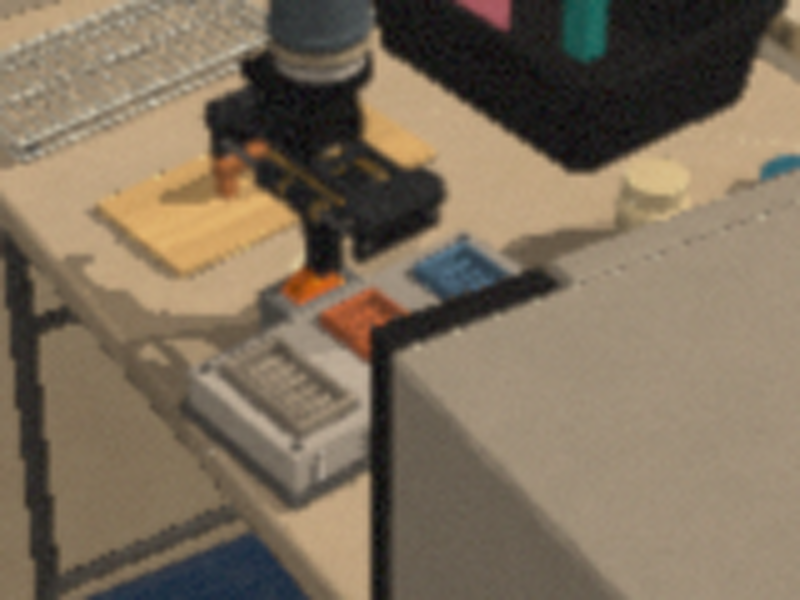

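```bash
for i in 1; do python3 -m pendant '[0,0,-0.03,0,0,0, -0.04,0,-0.03,0,0,0, -0.08,0,-0.03,0,0,0, -0.08,0,-0.01,0,0,0, -0.08,0,-0.002,0,0,0, -0.08,0,-0.002,0,0,0]';python3 -m pendant '[0.01,0,0,0,0,0, 0.025,0,0,0,0,0, 0.04,0,0,0,0,0]'; python3 -m pendant '[0.015,0,0,0,0,0, 0.03,0,0,0,0,0, 0.04,0,0,0,0,0]'; done
python3 -m pendant '[0,0,-0.03,0,0,0, -0.04,0,-0.03,0,0,0, -0.08,0,-0.03,0,0,0, -0.08,0,-0.008,0,0,0, -0.08,0,0,0,0,0, -0.08,0,0,0,0,0]';python3 -m pendant '[0.01,0,0,0,0,0, 0.025,0,0,0,0,0, 0.04,0,0,0,0,0]'; python3 -m pendant '[0.015,0,0,0,0,0, 0.03,0,0,0,0,0, 0.04,0,0,0,0,0]'
```

```text
time: 14.92
tcp_pos: [0.4961, -0.1359, 0.1172]
ee_rot: [3.132, 0.241, -0.004]
wrist_force: [-4.8, -0.5, 12.3]
finger_gap: 0.0003
finger_force: 6.4
time: 15.3
tcp_pos: [0.5075, -0.134, 0.1178]
ee_rot: [3.132, 0.242, 0.002]
wrist_force: [-3.6, 0.2, 13.3]
finger_gap: 0.0005
finger_force: 6.4
time: 15.68
tcp_pos: [0.5175, -0.1324, 0.1178]
ee_rot: [3.132, 0.242, 0.002]
wrist_force: [-2.5, 0.1, 11.6]
finger_gap: 0.0002
finger_force: 5.7
time: 16.42
tcp_pos: [0.4961, -0.1359, 0.1172]
ee_rot: [3.132, 0.241, -0.003]
wrist_force: [-5.1, 0.5, 13.0]
finger_gap: 0.0003
finger_force: 6.4
time: 16.8
tcp_pos: [0.5007, -0.1353, 0.1173]
ee_rot: [3.131, 0.239, -0.026]
wrist_force: [-22.7, -1.7, 33.6]
finger_gap: 0.0006
finger_force: 16.9
time: 17.18
tcp_pos: [0.5026, -0.1351, 0.1171]
ee_rot: [3.131, 0.236, -0.057]
wrist_force: [-38.0, -3.0, 52.8]
finger_gap: 0.0004
finger_force: 25.8
```

```bash
python3 -m pendant '[0,0,-0.03,0,0,0, 0,0,-0.1,0,0,0, 0,0,-0.35,0,0,0, 0,0,-0.35,0,0,0]' 0
python3 -c "
from h import *
to([.4976,-.03,.205],8.9)"
```

```text
time: 17.68
tcp_pos: [0.5203, -0.1325, 0.2092]
ee_rot: [3.129, 0.242, 0.018]
wrist_force: [0.6, -0.0, -0.2]
finger_gap: 0.0007
finger_force: 0.0
t 17.68 tcp [ 0.5203 -0.1325  0.2092] F [ 0.6 -0.  -0.2] gap 0.0007 ff 0.0
row [-0.027, -0.419, 0.015] [0.005, -0.014, -0.001]
```

```bash
python3 -m pendant '[0,-0.2,0,0,0,0, -0.02,-0.42,0,0,0,0, -0.02,-0.42,0,0,0,0]' 100
python3 - <<'E'
from h import *
p=cam("top");a=cv2.resize(p["image"][165:285,240:380],(466,400),interpolation=cv2.INTER_CUBIC)
for t in("dish_red","dish_blue","dish_grey","rack"):print(t,[(np.round(d["extent"],1).tolist(),round(d["score"],2)) for d in viewer.spot_in(t,p)[:1]])
p=cam("scene");b=cv2.resize(p["image"][210:310,220:300],(320,400),interpolation=cv2.INTER_CUBIC)
cv2.imwrite("pics/c5.png",np.hstack([a,b]))
E
```

```text
time: 18.05
tcp_pos: [0.4948, -0.0246, 0.2041]
ee_rot: [-3.129, -0.255, -0.0]
wrist_force: [0.5, -1.2, 0.6]
finger_gap: 0.0224
finger_force: 0.0
dish_red [([291.8, 212.6, 320.6, 225.4], 0.79)]
dish_blue [([291.0, 189.8, 317.8, 203.9], 0.58)]
dish_grey [([296.7, 238.8, 325.7, 258.8], 0.8)]
rack [([150.5, 173.8, 195.6, 258.1], 0.65)]
```

View pics/c5.png

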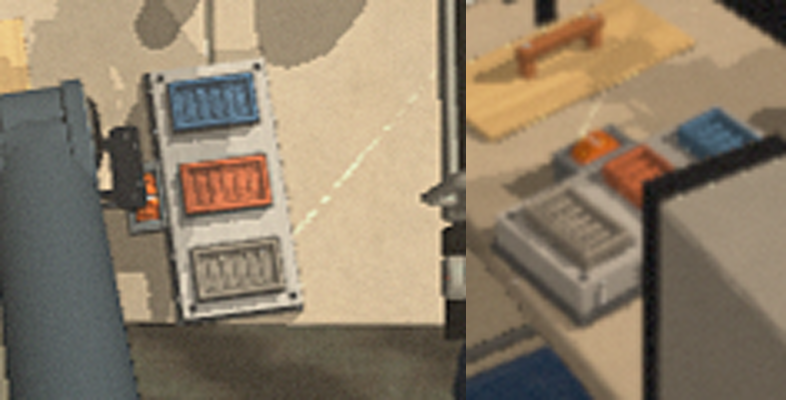

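```bash
python3 - <<'E'
from h import *
p=cam("top")
C=[]
for u,v in [(212,101),(225,185),(238,271)]:
    X=ray(p,240+u/3.3333,165+v/3.3333,.053);C.append(X);print(X.round(4))
d=C[0]-C[2];print(np.degrees(np.arctan2(d[1],d[0])),np.linalg.norm(d),np.mean(C,0))
a=np.radians(8.9)
print([(np.array([.5195,-.2157])+k*np.array([np.cos(a),np.sin(a)])).round(4) for k in(-.088,0,.088)])
print(np.round(st()[0]["joint_pos"],2))
to([.4326,-.2293,.25],98.9);to([.4326,-.2293,.25],-81.1)
E
```

```text
[ 0.605 -0.2    0.053]
[ 0.5173 -0.2144  0.053 ]
[ 0.4296 -0.2286  0.053 ]
9.264570201123721 0.17779409721178507 [ 0.51729212 -0.21432189  0.053     ]
[array([ 0.4326, -0.2293]), array([ 0.5195, -0.2157]), array([ 0.6064, -0.2021])]
[ 0.28  0.31 -0.36  2.03  0.15  0.83 -1.59]
t 18.4 tcp [ 0.4957 -0.0308  0.2038] F [-1.   0.  -0.1] gap 0.0504 ff 0.0
row [-0.369, 0.747, -0.184] [0.0, 0.0, -2.005]
t 18.4 tcp [ 0.4957 -0.0308  0.2038] F [-1.   0.  -0.1] gap 0.0504 ff 0.0
row [-0.369, 0.747, -0.184] [0.0, -0.0, 1.995]
```

```bash
python3 -m pendant '[0,0,-0.1,0,0,-0.2, 0,0.1,-0.184,0,0,-0.4, -0.05,0.2,-0.184,0,0,-0.6, -0.1,0.3,-0.184,0,0,-0.8, -0.18,0.37,-0.184,0,0,-1, -0.18,0.37,-0.184,0,0,-1]' 80
python3 -c "
from h import *
to([.431,-.229,.2],99)"
```

```text
time: 19.15
tcp_pos: [0.464, -0.1303, 0.2497]
ee_rot: [2.806, 1.413, -0.002]
wrist_force: [1.3, -0.5, -0.7]
finger_gap: 0.0697
finger_force: 0.0
t 19.15 tcp [ 0.464  -0.1303  0.2497] F [ 1.3 -0.5 -0.7] gap 0.0697 ff 0.0
row [-0.396, 0.129, 0.199] [-0.001, 0.001, -1.012]
```

```bash
python3 -m pendant '[-0.1,0.03,0,0,0,-0.2, -0.2,0.06,0,0,0,-0.4, -0.3,0.1,0,0,0,-0.6, -0.396,0.129,0,0,0,-0.8, -0.396,0.129,0.1,0,0,-1, -0.396,0.129,0.2,0,0,-1, -0.396,0.129,0.2,0,0,-1]' 80
python3 - <<'E'
from h import *
to([.431,-.229,.1125],99);print(np.round(st()[0]["joint_pos"],2))
p=cam("top");b=p["image"][165:285,240:380];a=cv2.resize(b,(466,400),interpolation=cv2.INTER_CUBIC)
p=cam("scene");b=cv2.resize(p["image"][210:310,220:300],(320,400),interpolation=cv2.INTER_CUBIC)
cv2.imwrite("pics/c6.png",np.hstack([a,b]))
E
```

```text
time: 20.02
tcp_pos: [0.4323, -0.2261, 0.1986]
ee_rot: [-2.043, -2.382, 0.0]
wrist_force: [-0.2, -0.3, -0.6]
finger_gap: 0.0694
finger_force: 0.0
t 20.02 tcp [ 0.4323 -0.2261  0.1986] F [-0.2 -0.3 -0.6] gap 0.0694 ff 0.0
row [-0.012, -0.006, 0.345] [-0.003, -0.004, -0.005]
[ 0.83  0.33 -0.52  2.04  0.22  0.83  0.34]
```

View pics/c6.png

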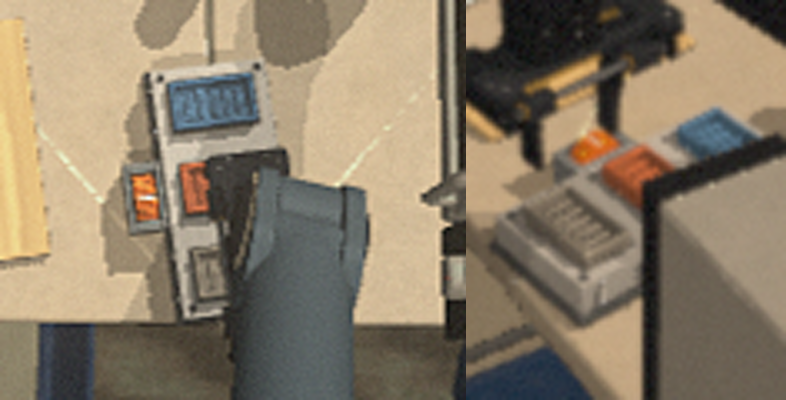

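```bash
python3 -m pendant '[-0.012,-0.006,0.1,0,0,0, -0.012,-0.006,0.2,0,0,0, -0.012,-0.006,0.28,0,0,0, -0.012,-0.006,0.32,0,0,0, -0.012,-0.006,0.345,0,0,0, -0.012,-0.006,0.345,0,0,0]' 80
python3 -m pendant '[0,0,0,0,0,0, 0,0,0,0,0,0, 0,0,0,0,0,0, 0,0,0,0,0,0, 0,0,0,0,0,0]' 45 30
python3 -c "
from h import *
to([.431,-.229,.1125],99);print(np.round(st()[0]['moment'],2))"
```

```text
time: 20.88
tcp_pos: [0.4321, -0.23, 0.1141]
ee_rot: [2.044, 2.385, 0.0]
wrist_force: [0.8, 0.0, -0.7]
finger_gap: 0.0696
finger_force: 0.0
time: 21.5
tcp_pos: [0.4328, -0.2298, 0.1143]
ee_rot: [2.042, 2.385, 0.002]
wrist_force: [2.8, 1.9, 3.7]
finger_gap: 0.0515
finger_force: 30.0
t 21.5 tcp [ 0.4328 -0.2298  0.1143] F [2.8 1.9 3.7] gap 0.0515 ff 30.0
row [0.004, -0.007, 0.007] [0.003, 0.001, -0.003]
[ 0.35 -0.78  0.04]
```

```bash
python3 -m pendant '[0,0,-0.03,0,0,0, 0,0,-0.06,0,0,0, 0,0,-0.1,0,0,0, 0,0,-0.2,0,0,0, 0,0,-0.25,0,0,0, 0,0,-0.25,0,0,0]' 45 40
python3 - <<'E'
from h import *
s,t,_=st();print(np.round(s["wrist_force"],1),np.round(s["moment"],2),s["finger_gap"],s["finger_force"],t)
p=cam("top")
print([(np.round(d["extent"],1).tolist(),round(d["score"],2)) for d in viewer.spot_in("rack",p)[:1]])
b=p["image"][150:280,140:270];cv2.imwrite("pics/r7.png",cv2.resize(b,(600,600),interpolation=cv2.INTER_CUBIC))
E
```

```text
time: 22.25
tcp_pos: [0.4318, -0.2303, 0.177]
ee_rot: [2.043, 2.384, -0.0]
wrist_force: [-1.0, -0.3, -1.4]
finger_gap: 0.0518
finger_force: 40.0
[-1.  -0.3 -1.4] [ 0.04 -0.1   0.01] 0.05182604996378075 39.99727785587311 [ 0.43180247 -0.23033059  0.17704976]
[([151.1, 172.0, 196.1, 256.0], 0.71)]
```

View pics/r7.png

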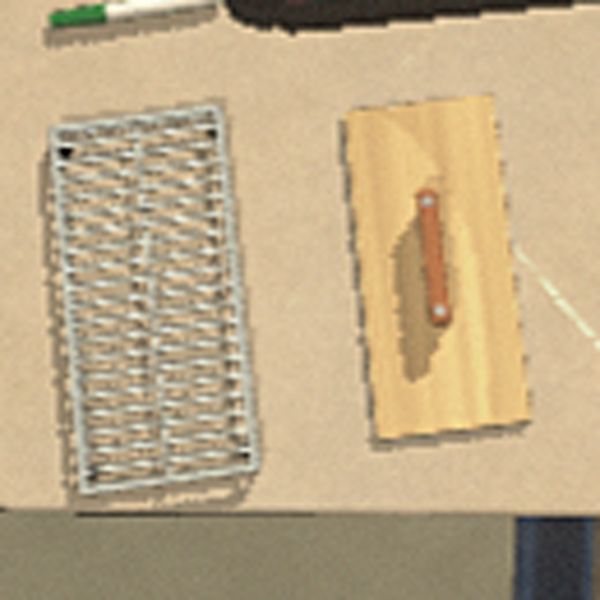

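```bash
cat >> h.py <<'E'
def quad(p,q,z):
    X=np.array([ray(p,u,v,z) for u,v in q]);c=X.mean(0);d=X[0]+X[1]-X[2]-X[3];y=np.degrees(np.arctan2(d[1],d[0]))
    print("c",c.round(4),"yaw",y.round(2),"len",[round(float(np.linalg.norm(X[i]-X[i-1])),3) for i in range(4)]);return c,y
E
python3 - <<'E'
from h import *
p=cam("top")
Z=lambda q:[(140+u/4.615,150+v/4.615) for u,v in q]
c,y=quad(p,Z([(55,127),(220,105),(256,468),(84,490)]),.023)
quad(p,Z([(345,113),(493,97),(530,425),(375,440)]),.009)
e=np.array([np.cos(np.radians(y)),np.sin(np.radians(y))])
for k in(-.088,0,.088):print(k,(c[:2]+k*e).round(4))
g=c[:2]-.088*e
to([*g,.175],90+y)
E
```

```text
c [0.5294 0.2544 0.023 ] yaw 9.35 len [0.281, 0.128, 0.282, 0.129]
c [0.5605 0.0416 0.009 ] yaw 8.38 len [0.256, 0.117, 0.258, 0.118]
-0.088 [0.4425 0.2401]
0 [0.5294 0.2544]
0.088 [0.6162 0.2687]
t 22.4 tcp [ 0.4311 -0.2299  0.1756] F [-0.4 -0.9 -0.9] gap 0.0519 ff 40.0
row [1.851, 0.333, 0.003] [-0.002, -0.001, -0.012]
```

```bash
python3 -m pendant '[0.15,0.05,0,0,0,0, 0.35,0.1,0,0,0,0, 0.55,0.2,0,0,0,0, 0.75,0.25,0,0,0,0, 0.925,0.3,0,0,0,0]'
python3 -c "
from h import *
to([.4425,.2401,.15],99.35)"
```

```text
time: 23.02
tcp_pos: [0.4699, 0.012, 0.1755]
ee_rot: [-2.042, -2.386, 0.001]
wrist_force: [0.6, -0.7, -1.1]
finger_gap: 0.0518
finger_force: 40.0
t 23.02 tcp [0.4699 0.012  0.1755] F [ 0.6 -0.7 -1.1] gap 0.0518 ff 40.0
row [0.918, 0.033, 0.102] [-0.002, -0.001, -0.01]
```

```bash
python3 -m pendant '[0.2,0.01,0,0,0,0, 0.4,0.02,0,0,0,0, 0.6,0.03,0,0,0,0, 0.8,0.033,0,0,0,0, 0.918,0.033,0,0,0,-0.01, 0.918,0.033,0.05,0,0,-0.01, 0.918,0.033,0.1,0,0,-0.01, 0.918,0.033,0.1,0,0,-0.01]'
python3 - <<'E'
from h import *
to([.4425,.2401,.1045],99.35)
p=cam("top")
print([(np.round(d["extent"],1).tolist(),round(d["score"],2)) for d in viewer.spot_in("rack",p)[:1]])
E
```

```text
time: 24.02
tcp_pos: [0.4428, 0.236, 0.1494]
ee_rot: [-2.036, -2.391, 0.007]
wrist_force: [-0.6, -0.3, -1.0]
finger_gap: 0.0515
finger_force: 40.0
t 24.02 tcp [0.4428 0.236  0.1494] F [-0.6 -0.3 -1. ] gap 0.0515 ff 40.0
row [0.017, 0.002, 0.18] [-0.005, 0.003, -0.004]
[([151.7, 175.0, 195.8, 242.6], 0.59)]
```

```bash
python3 -m pendant '[0.017,0.002,0.06,0,0,0, 0.017,0.002,0.12,0,0,0, 0.017,0.002,0.16,0,0,0, 0.017,0.002,0.178,0,0,0, 0.017,0.002,0.182,0,0,0, 0.017,0.002,0.182,0,0,0]'
```

```text
time: 24.88
tcp_pos: [0.4433, 0.2425, 0.1059]
ee_rot: [2.034, 2.394, 0.001]
wrist_force: [-0.3, 0.2, -1.2]
finger_gap: 0.0518
finger_force: 40.0
```

```bash
python3 -m pendant '[0,0,0.005,0,0,0, 0,0,0.009,0,0,0, 0,0,0.009,0,0,0]'
```

```text
time: 25.25
tcp_pos: [0.4433, 0.2425, 0.1043]
ee_rot: [2.034, 2.393, 0.001]
wrist_force: [-1.4, -0.6, 5.8]
finger_gap: 0.0514
finger_force: 40.0
```

Contact on the rack. Release and go for the red dish.

```bash
python3 -m pendant '[0,0,0,0,0,0, 0,0,0,0,0,0, 0,0,0,0,0,0, 0,0,0,0,0,0, 0,0,-0.1,0,0,0, 0,0,-0.25,0,0,0, 0,0,-0.45,0,0,0, 0,0,-0.45,0,0,0]' 80
python3 - <<'E'
from h import *
to([.51,.01,.22],99)
p=cam("top")
for t in("rack","dish_grey"):print([(np.round(d["extent"],1).tolist(),round(d["score"],2)) for d in viewer.spot_in(t,p)[:1]])
E
```

```text
time: 26.25
tcp_pos: [0.4448, 0.2438, 0.2195]
ee_rot: [2.033, 2.391, 0.012]
wrist_force: [0.3, 0.3, -0.4]
finger_gap: 0.0696
finger_force: 0.0
t 26.25 tcp [0.4448 0.2438 0.2195] F [ 0.3  0.3 -0.4] gap 0.0696 ff 0.0
row [-0.965, 0.107, -0.003] [0.01, -0.003, 0.006]
[([151.6, 171.9, 192.3, 235.4], 0.95)]
[([174.8, 230.1, 189.0, 245.8], 0.59)]
```

```bash
python3 -m pendant '[-0.2,0.02,0,0,0,0, -0.4,0.04,0,0,0,0, -0.6,0.06,0,0,0,0, -0.8,0.08,0,0,0,0, -0.965,0.107,0,0,0,0]'
python3 -c "
from h import *
to([.519,-.2155,.175],99)"
```

```text
time: 27.02
tcp_pos: [0.5077, 0.0062, 0.2142]
ee_rot: [-2.034, -2.391, 0.004]
wrist_force: [-0.2, -0.5, -0.7]
finger_gap: 0.0698
finger_force: 0.0
t 27.02 tcp [0.5077 0.0062 0.2142] F [-0.2 -0.5 -0.7] gap 0.0698 ff 0.0
row [-0.883, -0.097, 0.157] [-0.004, -0.0, 0.005]
```

```bash
python3 -m pendant '[-0.2,-0.02,0,0,0,0, -0.4,-0.04,0,0,0,0, -0.6,-0.06,0,0,0,0, -0.8,-0.09,0,0,0,0, -0.883,-0.097,0.05,0,0,0, -0.883,-0.097,0.157,0,0,0, -0.883,-0.097,0.157,0,0,0]'
python3 -c "
from h import *
to([.519,-.2155,.1138],99)"
```

```text
time: 27.9
tcp_pos: [0.5182, -0.2117, 0.1735]
ee_rot: [-2.028, -2.39, 0.003]
wrist_force: [-0.3, 0.2, 0.5]
finger_gap: 0.0694
finger_force: 0.0
t 27.9 tcp [ 0.5182 -0.2117  0.1735] F [-0.3  0.2  0.5] gap 0.0694 ff 0.0
row [-0.016, 0.002, 0.239] [-0.008, -0.006, 0.008]
```

```bash
python3 -m pendant '[-0.005,0.002,0.08,0,0,0, -0.005,0.002,0.16,0,0,0, -0.005,0.002,0.22,0,0,0.004, -0.005,0.002,0.235,0,0,0.004, -0.005,0.002,0.237,0,0,0.004, -0.005,0.002,0.237,0,0,0.004]' 80
python3 -m pendant '[0,0,0,0,0,0, 0,0,0,0,0,0, 0,0,0,0,0,0, 0,0,0,0,0,0, 0,0,0,0,0,0]' 45 40
python3 -c "
from h import *
to([.519,-.2155,.1138],99);print(np.round(st()[0]['moment'],2))"
```

```text
time: 28.65
tcp_pos: [0.5212, -0.2144, 0.1181]
ee_rot: [2.037, 2.39, 0.001]
wrist_force: [1.1, -0.1, -0.7]
finger_gap: 0.0696
finger_force: 0.0
time: 29.28
tcp_pos: [0.521, -0.2144, 0.1178]
ee_rot: [2.038, 2.39, 0.0]
wrist_force: [-0.4, -0.0, 2.2]
finger_gap: 0.0513
finger_force: 40.0
t 29.27 tcp [ 0.521  -0.2144  0.1178] F [-0.4 -0.   2.2] gap 0.0513 ff 40.0
row [-0.003, -0.009, 0.016] [0.001, 0.001, 0.002]
[ 0.01 -0.13 -0.03]
```

```bash
python3 -m pendant '[0,0,0,0,0,0, 0,0,0,0,0,0, 0,0,0.01,0,0,0, 0,0,0.018,0,0,0, 0,0,0.018,0,0,0]' 80
python3 -m pendant '[0,0,0,0,0,0, 0,0,0,0,0,0, 0,0,0,0,0,0, 0,0,0,0,0,0, 0,0,0,0,0,0]' 45 40
python3 -m pendant '[0,0,-0.03,0,0,0, 0,0,-0.06,0,0,0, 0,0,-0.1,0,0,0, 0,0,-0.2,0,0,0, 0,0,-0.25,0,0,0, 0,0,-0.25,0,0,0]'
python3 - <<'E'
from h import *
to([.48,.01,.175],99)
p=cam("top")
for t in("rack","dish_grey","cover"):print([(np.round(d["extent"],1).tolist(),round(d["score"],2)) for d in viewer.spot_in(t,p)[:1]])
cv2.imwrite("pics/r8.png",cv2.resize(p["image"][150:280,140:350],(800,495),interpolation=cv2.INTER_CUBIC))
E
```

```text
time: 29.9
tcp_pos: [0.5206, -0.2143, 0.1127]
ee_rot: [-2.038, -2.39, 0.0]
wrist_force: [-0.4, 0.0, 0.2]
finger_gap: 0.0693
finger_force: 0.0
time: 30.52
tcp_pos: [0.5208, -0.2144, 0.1131]
ee_rot: [2.038, 2.39, 0.0]
wrist_force: [-0.1, -0.7, 1.3]
finger_gap: 0.0512
finger_force: 40.0
time: 31.28
tcp_pos: [0.5213, -0.2145, 0.1767]
ee_rot: [2.037, 2.389, 0.001]
wrist_force: [0.6, -0.0, -0.6]
finger_gap: 0.0514
finger_force: 40.0
t 31.27 tcp [ 0.5213 -0.2145  0.1767] F [ 0.6 -0.  -0.6] gap 0.0514 ff 40.0
row [0.913, -0.021, 0.005] [0.003, 0.002, 0.002]
[([149.5, 174.6, 194.8, 257.3], 0.74)]
[]
[([212.4, 169.9, 255.2, 246.3], 0.67)]
```

View pics/r8.png

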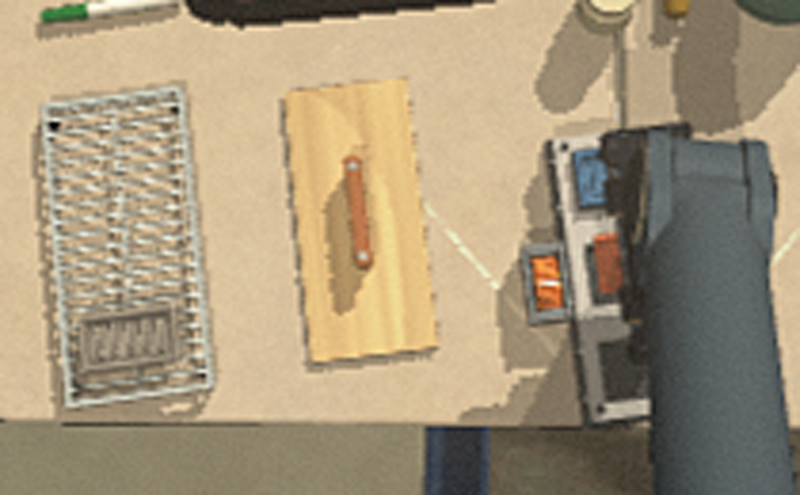

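```bash
python3 -m pendant '[0.15,0,0,0,0,0, 0.35,0,0,0,0,0, 0.55,-0.01,0,0,0,0, 0.75,-0.02,0,0,0,0, 0.913,-0.02,0,0,0,0]'
python3 -c "
from h import *
to([.5294,.2544,.145],99.35)"
```

```text
time: 32.1
tcp_pos: [0.4787, 0.0122, 0.175]
ee_rot: [-2.036, -2.391, 0.001]
wrist_force: [0.8, -0.2, -0.9]
finger_gap: 0.0513
finger_force: 40.0
t 32.1 tcp [0.4787 0.0122 0.175 ] F [ 0.8 -0.2 -0.9] gap 0.0513 ff 40.0
row [0.924, 0.355, 0.12] [-0.001, -0.0, -0.004]
```

```bash
python3 -m pendant '[0.2,0.08,0,0,0,0, 0.4,0.15,0,0,0,0, 0.6,0.25,0,0,0,0, 0.8,0.32,0,0,0,0, 0.924,0.355,0,0,0,0, 0.924,0.355,0.06,0,0,0, 0.924,0.355,0.12,0,0,0, 0.924,0.355,0.12,0,0,0]'
python3 - <<'E'
from h import *
to([.5294,.2544,.1035],99.35)
p=cam("top")
for t in("rack","dish_grey","dish_red"):print([(np.round(d["extent"],1).tolist(),round(d["score"],2)) for d in viewer.spot_in(t,p)[:1]])
E
```

```text
time: 33.1
tcp_pos: [0.53, 0.2499, 0.1432]
ee_rot: [-2.04, -2.388, 0.008]
wrist_force: [0.0, -0.5, -0.7]
finger_gap: 0.0514
finger_force: 40.0
t 33.1 tcp [0.53   0.2499 0.1432] F [ 0.  -0.5 -0.7] gap 0.0514 ff 40.0
row [0.018, 0.001, 0.159] [-0.006, 0.003, -0.008]
[([156.8, 173.0, 188.0, 256.4], 0.73)]
[]
[]
```

```bash
python3 -m pendant '[0.005,0,0.06,0,0,-0.004, 0.01,0,0.11,0,0,-0.004, 0.01,0,0.145,0,0,-0.004, 0.01,0,0.158,0,0,-0.004, 0.01,0,0.16,0,0,-0.004, 0.01,0,0.16,0,0,-0.004]'
```

```text
time: 34.05
tcp_pos: [0.5307, 0.255, 0.1058]
ee_rot: [2.034, 2.393, 0.001]
wrist_force: [-0.5, 0.4, -0.9]
finger_gap: 0.0516
finger_force: 40.0
```

```bash
python3 -m pendant '[0,0,0.006,0,0,0, 0,0,0.01,0,0,0, 0,0,0.011,0,0,0, 0,0,0.011,0,0,0]'
```

```text
time: 34.55
tcp_pos: [0.5306, 0.2548, 0.1031]
ee_rot: [2.034, 2.393, 0.0]
wrist_force: [-0.8, -0.9, 3.7]
finger_gap: 0.0515
finger_force: 40.0
```

```bash
python3 -m pendant '[0,0,0,0,0,0, 0,0,0,0,0,0, 0,0,0,0,0,0, 0,0,0,0,0,0, 0,0,-0.1,0,0,0, 0,0,-0.25,0,0,0, 0,0,-0.45,0,0,0, 0,0,-0.45,0,0,0]' 80
python3 - <<'E'
from h import *
to([.56,.02,.215],99)
p=cam("top")
for t in("rack","dish_grey","dish_red"):print([(np.round(d["extent"],1).tolist(),round(d["score"],2)) for d in viewer.spot_in(t,p)[:1]])
E
```

```text
time: 35.55
tcp_pos: [0.5322, 0.2565, 0.2195]
ee_rot: [2.032, 2.391, 0.013]
wrist_force: [0.6, 0.2, -1.6]
finger_gap: 0.0698
finger_force: 0.0
t 35.55 tcp [0.5322 0.2565 0.2195] F [ 0.6  0.2 -1.6] gap 0.0698 ff 0.0
row [-0.952, -0.043, 0.015] [0.011, -0.003, 0.006]
[([155.5, 175.2, 192.3, 255.2], 0.84)]
[]
[([176.5, 204.7, 187.2, 212.1], 0.63)]
```

```bash
python3 -m pendant '[-0.2,-0.01,0,0,0,0, -0.4,-0.02,0,0,0,0, -0.6,-0.03,0,0,0,0, -0.8,-0.04,0,0,0,0, -0.952,-0.043,0,0,0,0]'
python3 -c "
from h import *
to([.607,-.2015,.175],99)"
```

```text
time: 36.38
tcp_pos: [0.5575, 0.0154, 0.2136]
ee_rot: [-2.036, -2.39, 0.004]
wrist_force: [0.8, -0.3, 0.3]
finger_gap: 0.0699
finger_force: 0.0
t 36.38 tcp [0.5575 0.0154 0.2136] F [ 0.8 -0.3  0.3] gap 0.0699 ff 0.0
row [-0.888, 0.058, 0.154] [-0.004, 0.0, 0.004]
```

```bash
python3 -m pendant '[-0.2,0.02,0,0,0,0, -0.4,0.03,0,0,0,0, -0.6,0.04,0,0,0,0, -0.8,0.05,0,0,0,0, -0.888,0.058,0.05,0,0,0, -0.888,0.058,0.154,0,0,0, -0.888,0.058,0.154,0,0,0, -0.888,0.058,0.154,0,0,0]'
python3 -c "
from h import *
to([.607,-.2015,.113],99)"
```

```text
time: 37.38
tcp_pos: [0.6085, -0.1971, 0.1767]
ee_rot: [-2.032, -2.395, -0.001]
wrist_force: [0.5, 0.1, -0.7]
finger_gap: 0.0698
finger_force: 0.0
t 37.38 tcp [ 0.6085 -0.1971  0.1767] F [ 0.5  0.1 -0.7] gap 0.0698 ff 0.0
row [-0.017, -0.009, 0.255] [-0.0, -0.001, 0.009]
```

```bash
python3 -m pendant '[-0.01,-0.005,0.08,0,0,0.004, -0.01,-0.005,0.16,0,0,0.004, -0.01,-0.005,0.22,0,0,0.004, -0.01,-0.005,0.25,0,0,0.004, -0.01,-0.005,0.255,0,0,0.004, -0.01,-0.005,0.255,0,0,0.004, -0.01,-0.005,0.255,0,0,0.004]' 80
python3 -c "
from h import *
to([.607,-.2015,.113],99)"
```

```text
time: 38.25
tcp_pos: [0.6079, -0.2013, 0.1137]
ee_rot: [2.038, 2.39, 0.001]
wrist_force: [0.5, 0.1, -0.2]
finger_gap: 0.0696
finger_force: 0.0
t 38.25 tcp [ 0.6079 -0.2013  0.1137] F [ 0.5  0.1 -0.2] gap 0.0696 ff 0.0
row [-0.0, -0.004, 0.003] [0.002, 0.001, 0.002]
```

```bash
python3 -m pendant '[0,0,0,0,0,0, 0,0,0,0,0,0, 0,0,0,0,0,0, 0,0,0,0,0,0, 0,0,0,0,0,0]' 45 40
python3 -m pendant '[0,0,-0.03,0,0,0, 0,0,-0.06,0,0,0, 0,0,-0.1,0,0,0, 0,0,-0.2,0,0,0, 0,0,-0.25,0,0,0, 0,0,-0.25,0,0,0]'
python3 - <<'E'
from h import *
to([.58,.03,.175],99)
p=cam("top")
for t in("rack","dish_grey","dish_red"):print([(np.round(d["extent"],1).tolist(),round(d["score"],2)) for d in viewer.spot_in(t,p)[:1]])
cv2.imwrite("pics/r9.png",cv2.resize(p["image"][150:280,140:350],(800,495),interpolation=cv2.INTER_CUBIC))
E
```

```text
time: 38.88
tcp_pos: [0.6077, -0.2012, 0.1132]
ee_rot: [2.038, 2.39, 0.0]
wrist_force: [0.8, 0.2, 1.2]
finger_gap: 0.0517
finger_force: 40.0
time: 39.62
tcp_pos: [0.608, -0.2013, 0.1768]
ee_rot: [2.037, 2.389, 0.001]
wrist_force: [-1.3, 0.8, -1.3]
finger_gap: 0.0513
finger_force: 40.0
t 39.62 tcp [ 0.608  -0.2013  0.1768] F [-1.3  0.8 -1.3] gap 0.0513 ff 40.0
row [0.931, 0.035, 0.006] [0.003, 0.002, 0.002]
[([154.5, 172.6, 196.8, 254.8], 0.95)]
[([160.4, 231.0, 190.3, 249.4], 0.76)]
[([158.8, 204.6, 187.2, 221.3], 0.91)]
```

View pics/r9.png

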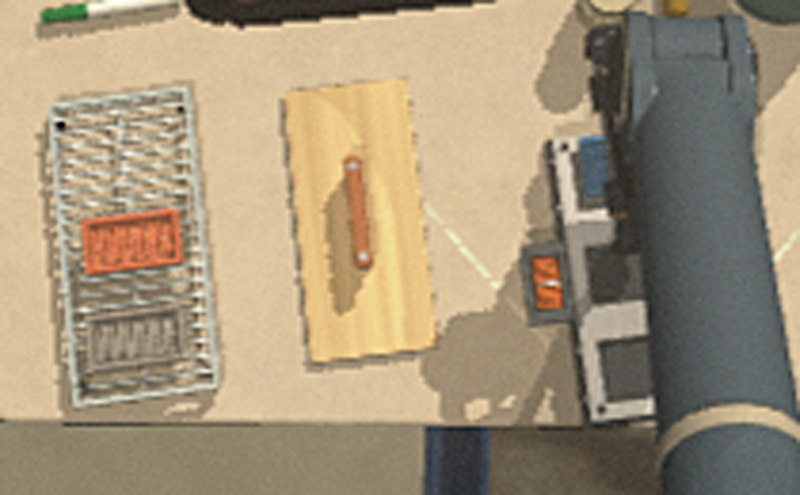

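```bash
python3 - <<'E'
from h import *
p=cam("top")
S=800/210
Z=lambda q:[(140+u/S,150+v/S) for u,v in q]
c,y=quad(p,Z([(50,105),(190,86),(217,384),(75,405)]),.023)
e=np.array([np.cos(np.radians(y)),np.sin(np.radians(y))])
for k in(-.088,0,.088):print(k,(c[:2]+k*e).round(4))
for q in Z([(133,242),(137,338)]): print(ray(p,*q,.043).round(4))
for t in("rack","dish_grey","dish_red"):print([(np.round(d["extent"],1).tolist(),round(d["score"],2)) for d in viewer.spot_in(t,p)[:1]])
E
python3 -m pendant '[0.15,0,0,0,0,0, 0.35,0.01,0,0,0,0, 0.55,0.02,0,0,0,0, 0.75,0.03,0,0,0,0, 0.931,0.035,0,0,0,0]'
```

```text
c [0.5301 0.2488 0.023 ] yaw 9.16 len [0.281, 0.132, 0.28, 0.129]
-0.088 [0.4432 0.2348]
0 [0.5301 0.2488]
0.088 [0.617  0.2628]
[0.5274 0.2447 0.043 ]
[0.4405 0.2346 0.043 ]
[([150.1, 173.8, 198.3, 259.2], 0.73)]
[([294.0, 217.7, 312.0, 254.5], 0.31)]
[([158.0, 206.1, 189.4, 221.6], 0.64)]
time: 40.65
tcp_pos: [0.579, 0.032, 0.1755]
ee_rot: [-2.037, -2.391, -0.001]
wrist_force: [0.9, 0.8, -0.7]
finger_gap: 0.0517
finger_force: 40.0
```

```bash
python3 -c "
from h import *
to([.617,.2615,.145],99.2)"
```

```text
t 40.65 tcp [0.579  0.032  0.1755] F [ 0.9  0.8 -0.7] gap 0.0517 ff 40.0
row [0.882, 0.296, 0.122] [0.0, -0.0, -0.001]
```

```bash
python3 -m pendant '[0.2,0.07,0,0,0,0, 0.4,0.14,0,0,0,0, 0.6,0.2,0,0,0,0, 0.8,0.27,0,0,0,0, 0.882,0.296,0,0,0,0, 0.882,0.296,0.06,0,0,0, 0.882,0.296,0.12,0,0,0, 0.882,0.296,0.12,0,0,0, 0.882,0.296,0.12,0,0,0]'
python3 - <<'E'
from h import *
to([.617,.2615,.103],99.2)
p=cam("top")
for t in("rack","dish_grey","dish_red"):print([(np.round(d["extent"],1).tolist(),round(d["score"],2)) for d in viewer.spot_in(t,p)[:1]])
E
```

```text
time: 41.78
tcp_pos: [0.6179, 0.2579, 0.1453]
ee_rot: [2.04, 2.388, -0.001]
wrist_force: [-0.2, 0.4, -0.9]
finger_gap: 0.0512
finger_force: 40.0
t 41.77 tcp [0.6179 0.2579 0.1453] F [-0.2  0.4 -0.9] gap 0.0512 ff 40.0
row [0.015, -0.001, 0.169] [-0.0, 0.001, -0.005]
[([154.6, 174.1, 193.4, 254.4], 0.83)]
[([163.0, 231.5, 189.6, 249.0], 0.74)]
[([158.3, 212.1, 174.1, 217.7], 0.62)]
```

```bash
python3 -m pendant '[0.005,0,0.06,0,0,0, 0.01,0,0.11,0,0,0, 0.01,0,0.145,0,0,0, 0.01,0,0.158,0,0,0, 0.01,0,0.164,0,0,0, 0.01,0,0.164,0,0,0, 0.01,0,0.164,0,0,0]'
python3 -m pendant '[0,0,0.004,0,0,0, 0,0,0.006,0,0,0, 0,0,0.006,0,0,0]'
```

```text
time: 42.85
tcp_pos: [0.6174, 0.262, 0.1049]
ee_rot: [2.038, 2.39, 0.001]
wrist_force: [0.2, -0.3, -1.3]
finger_gap: 0.0517
finger_force: 40.0
time: 43.22
tcp_pos: [0.6172, 0.2619, 0.1033]
ee_rot: [2.038, 2.39, 0.0]
wrist_force: [-1.0, 0.4, -0.2]
finger_gap: 0.0516
finger_force: 40.0
```

```bash
python3 -m pendant '[0,0,0.003,0,0,0, 0,0,0.004,0,0,0, 0,0,0.004,0,0,0]'
```

```text
time: 43.6
tcp_pos: [0.6172, 0.2619, 0.1032]
ee_rot: [2.038, 2.39, -0.0]
wrist_force: [-2.3, -1.8, 6.4]
finger_gap: 0.0515
finger_force: 40.0
```

```bash
python3 -m pendant '[0,0,0,0,0,0, 0,0,0,0,0,0, 0,0,0,0,0,0, 0,0,0,0,0,0, 0,0,-0.1,0,0,0, 0,0,-0.25,0,0,0, 0,0,-0.45,0,0,0, 0,0,-0.45,0,0,0]' 80
python3 -m pendant '[-0.2,0,0,0,0,0.2, -0.4,-0.05,0,0,0,0.4, -0.6,-0.1,0,0,0,0.6, -0.8,-0.15,0,0,0,0.8, -0.95,-0.2,0,0,0,1, -0.95,-0.2,0,0,0,1]' 0 20
python3 -c "
from h import *
to([.517,-.132,.19],9)"
```

```text
time: 44.6
tcp_pos: [0.619, 0.2635, 0.2194]
ee_rot: [2.036, 2.388, 0.013]
wrist_force: [1.0, -0.9, 0.3]
finger_gap: 0.0694
finger_force: 0.0
time: 45.35
tcp_pos: [0.6045, 0.0145, 0.2134]
ee_rot: [2.801, 1.418, -0.005]
wrist_force: [-0.7, 1.1, 0.4]
finger_gap: 0.0176
finger_force: 0.0
t 45.35 tcp [0.6045 0.0145 0.2134] F [-0.7  1.1  0.4] gap 0.0176 ff 0.0
row [-0.679, 0.065, 0.096] [0.002, 0.004, 0.993]
```

```bash
python3 -m pendant '[-0.15,0.01,0,0,0,0.2, -0.3,0.03,0,0,0,0.4, -0.45,0.05,0,0,0,0.6, -0.6,0.065,0,0,0,0.8, -0.679,0.065,0,0,0,0.993, -0.679,0.065,0.09,0,0,0.993, -0.679,0.065,0.09,0,0,0.993, -0.679,0.065,0.09,0,0,0.993]' 0 20
python3 - <<'E'
from h import *
to([.5175,-.1325,.118],8.9)
p=cam("top")
for t in("rack","dish_grey","dish_red","dish_blue"):print([(np.round(d["extent"],1).tolist(),round(d["score"],2)) for d in viewer.spot_in(t,p)[:1]])
E
```

```text
time: 46.35
tcp_pos: [0.5194, -0.1265, 0.1921]
ee_rot: [-3.13, -0.261, -0.0]
wrist_force: [0.3, 0.4, 0.3]
finger_gap: 0.0006
finger_force: 0.0
t 46.35 tcp [ 0.5194 -0.1265  0.1921] F [0.3 0.4 0.3] gap 0.0006 ff 0.0
row [-0.012, 0.022, 0.297] [-0.0, -0.0, 0.014]
[([154.4, 173.4, 197.7, 256.9], 0.79)]
[([160.2, 232.5, 190.8, 248.6], 0.88)]
[([158.5, 206.7, 188.7, 222.6], 0.92)]
[([158.8, 184.2, 187.8, 197.6], 0.79)]
```

```bash
python3 -m pendant '[-0.006,0.01,0.1,0,0,0.01, -0.006,0.01,0.2,0,0,0.01, -0.006,0.01,0.26,0,0,0.01, -0.006,0.01,0.28,0,0,0.01, -0.006,0.01,0.28,0,0,0.01, -0.006,0.01,0.28,0,0,0.01]'
python3 -c "
from h import *
to([.5175,-.1325,.118],8.9)"
```

```text
time: 47.35
tcp_pos: [0.5185, -0.1303, 0.1228]
ee_rot: [3.131, 0.246, 0.003]
wrist_force: [-0.1, -0.0, -0.4]
finger_gap: 0.0003
finger_force: 0.0
t 47.35 tcp [ 0.5185 -0.1303  0.1228] F [-0.1 -0.  -0.4] gap 0.0003 ff 0.0
row [-0.005, 0.008, 0.019] [0.001, -0.002, 0.001]
```

```bash
python3 -m pendant '[-0.004,0.008,0.012,0,0,0, -0.004,0.008,0.022,0,0,0, -0.004,0.008,0.024,0,0,0, -0.004,0.008,0.024,0,0,0]'
```

```text
time: 47.85
tcp_pos: [0.5175, -0.1329, 0.1177]
ee_rot: [3.131, 0.245, 0.001]
wrist_force: [-2.4, -0.6, 12.3]
finger_gap: 0.0003
finger_force: 6.5
```

```bash
python3 -m pendant '[-0.01,0,-0.001,0,0,0, -0.025,0,-0.001,0,0,0, -0.04,0,-0.001,0,0,0]'; python3 -m pendant '[-0.015,0,0,0,0,0, -0.03,0,0,0,0,0, -0.042,0,0,0,0,0]'
python3 -m pendant '[0,0,-0.03,0,0,0, 0.04,0,-0.03,0,0,0, 0.082,0,-0.03,0,0,0, 0.082,0,-0.01,0,0,0, 0.082,0,0,0,0,0, 0.082,0,0,0,0,0]'; python3 -m pendant '[-0.01,0,0,0,0,0, -0.025,0,0,0,0,0, -0.04,0,0,0,0,0]'; python3 -m pendant '[-0.015,0,0,0,0,0, -0.03,0,0,0,0,0, -0.042,0,0,0,0,0]'
```

```text
time: 48.22
tcp_pos: [0.5095, -0.1341, 0.1179]
ee_rot: [3.131, 0.245, 0.009]
wrist_force: [1.5, -0.1, 6.9]
finger_gap: 0.0004
finger_force: 3.6
time: 48.6
tcp_pos: [0.499, -0.1358, 0.1178]
ee_rot: [3.131, 0.245, 0.008]
wrist_force: [1.4, 0.7, 6.8]
finger_gap: 0.0006
finger_force: 3.1
time: 49.35
tcp_pos: [0.519, -0.1319, 0.1176]
ee_rot: [3.132, 0.246, 0.006]
wrist_force: [0.2, 1.2, 10.4]
finger_gap: 0.0005
finger_force: 5.2
time: 49.72
tcp_pos: [0.5096, -0.1334, 0.1179]
ee_rot: [3.131, 0.246, 0.008]
wrist_force: [1.5, 1.6, 10.3]
finger_gap: 0.0003
finger_force: 5.4
time: 50.1
tcp_pos: [0.499, -0.1351, 0.1177]
ee_rot: [3.131, 0.246, 0.008]
wrist_force: [1.1, 1.4, 10.1]
finger_gap: 0.0006
finger_force: 4.8
```

```bash
python3 -m pendant '[0,0,-0.03,0,0,0, 0.04,0,-0.03,0,0,0, 0.082,0,-0.03,0,0,0, 0.082,0,-0.01,0,0,0, 0.082,0,0,0,0,0, 0.082,0,0,0,0,0]'; python3 -m pendant '[-0.01,0,0,0,0,0, -0.025,0,0,0,0,0, -0.04,0,0,0,0,0]'; python3 -m pendant '[-0.015,0,0,0,0,0, -0.03,0,0,0,0,0, -0.042,0,0,0,0,0]'
python3 -m pendant '[0,0,-0.03,0,0,0, 0.04,0,-0.03,0,0,0, 0.082,0,-0.03,0,0,0, 0.082,0,-0.01,0,0,0, 0.082,0,0,0,0,0, 0.082,0,0,0,0,0]'; python3 -m pendant '[-0.01,0,0,0,0,0, -0.02,0,0,0,0,0]'
```

```text
time: 50.85
tcp_pos: [0.5191, -0.132, 0.1176]
ee_rot: [3.132, 0.246, 0.006]
wrist_force: [-0.4, 1.9, 9.9]
finger_gap: 0.0006
finger_force: 5.2
time: 51.22
tcp_pos: [0.5095, -0.1335, 0.1178]
ee_rot: [3.131, 0.246, 0.008]
wrist_force: [1.2, 2.1, 10.0]
finger_gap: 0.0005
finger_force: 5.5
time: 51.6
tcp_pos: [0.499, -0.1352, 0.1177]
ee_rot: [3.131, 0.246, 0.008]
wrist_force: [0.3, 0.5, 9.3]
finger_gap: 0.0005
finger_force: 4.9
time: 52.35
tcp_pos: [0.5191, -0.132, 0.1176]
ee_rot: [3.132, 0.246, 0.006]
wrist_force: [0.2, 1.5, 10.5]
finger_gap: 0.0004
finger_force: 5.2
time: 52.6
tcp_pos: [0.5146, -0.1327, 0.1179]
ee_rot: [3.131, 0.246, 0.009]
wrist_force: [1.4, 1.3, 11.2]
finger_gap: 0.0004
finger_force: 5.6
```

```bash
python3 -m pendant '[-0.01,0,0,0,0,0, -0.02,0,0,0,0,0]';python3 -m pendant '[-0.01,0,0,0,0,0, -0.014,0,0,0,0,0]';python3 -m pendant '[-0.008,0,0,0,0,0, -0.012,0,0,0,0,0]'
```

```text
time: 52.85
tcp_pos: [0.5095, -0.1335, 0.1179]
ee_rot: [3.131, 0.246, 0.008]
wrist_force: [0.9, 2.0, 10.3]
finger_gap: 0.0004
finger_force: 5.5
time: 53.1
tcp_pos: [0.5066, -0.1339, 0.1179]
ee_rot: [3.131, 0.246, 0.011]
wrist_force: [2.5, 2.2, 8.6]
finger_gap: 0.0004
finger_force: 4.2
time: 53.35
tcp_pos: [0.5047, -0.1344, 0.1179]
ee_rot: [3.131, 0.247, 0.014]
wrist_force: [4.4, 1.4, 6.2]
finger_gap: 0.0005
finger_force: 3.2
```

```bash
python3 -m pendant '[-0.008,0,0.002,0,0,0, -0.014,0,0.002,0,0,0]';python3 -m pendant '[0,0,-0.03,0,0,0, 0,0,-0.15,0,0,0, 0,-0.15,-0.35,0,0,0, 0,-0.35,-0.35,0,0,0, 0,-0.35,-0.35,0,0,0]'
python3 - <<'E'
from h import *
to([.56,.042,.2],8.6)
p=cam("top");a=cv2.resize(p["image"][160:280,140:350],(700,400),interpolation=cv2.INTER_CUBIC)
cv2.imwrite("pics/c10.png",a)
E
```

```text
time: 53.6
tcp_pos: [0.5022, -0.135, 0.1178]
ee_rot: [3.13, 0.247, 0.018]
wrist_force: [6.4, 1.5, 6.9]
finger_gap: 0.0005
finger_force: 3.8
time: 54.22
tcp_pos: [0.4824, -0.0454, 0.2033]
ee_rot: [-3.13, -0.256, 0.002]
wrist_force: [0.1, 0.0, -0.3]
finger_gap: 0.0006
finger_force: 0.0
t 54.23 tcp [ 0.4824 -0.0454  0.2033] F [ 0.1  0.  -0.3] gap 0.0006 ff 0.0
row [0.363, -0.295, 0.013] [-0.002, 0.002, 0.017]
```

View pics/c10.png

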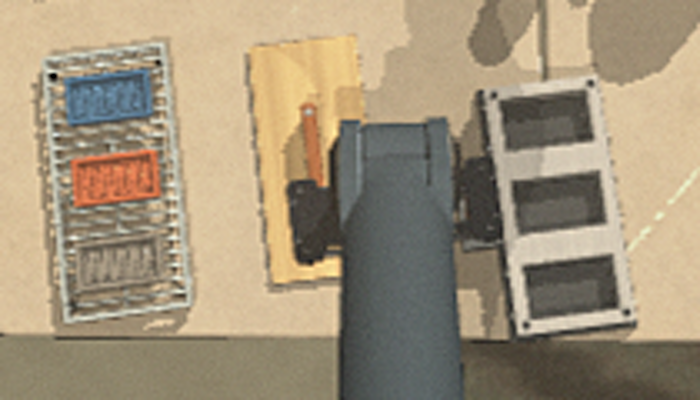

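```bash
python3 -m pendant '[0.15,-0.1,0,0,0,0, 0.3,-0.2,0,0,0,0, 0.368,-0.29,0,0,0,0, 0.368,-0.29,0,0,0,0.01, 0.368,-0.29,0,0,0,0.01, 0.368,-0.29,0,0,0,0.01]' 60
python3 -c "
from h import *
to([.5614,.0424,.0872],8.84)"
```

```text
time: 55.02
tcp_pos: [0.5627, 0.0349, 0.2029]
ee_rot: [3.132, 0.229, -0.002]
wrist_force: [0.5, -0.1, 0.1]
finger_gap: 0.0496
finger_force: 0.0
t 55.02 tcp [0.5627 0.0349 0.2029] F [ 0.5 -0.1  0.1] gap 0.0496 ff 0.0
row [-0.0, -0.031, 0.463] [0.001, 0.002, -0.011]
```

```bash
python3 -m pendant '[0,-0.02,0,0,0,-0.01, 0,-0.025,0.15,0,0,-0.01, 0,-0.025,0.3,0,0,-0.01, 0,-0.025,0.38,0,0,-0.01, 0,-0.025,0.4,0,0,-0.01, 0,-0.025,0.4,0,0,-0.01, 0,-0.025,0.4,0,0,-0.01]'
python3 -c "
from h import *
to([.5614,.0424,.0872],8.84)"
```

```text
time: 55.9
tcp_pos: [0.5632, 0.0431, 0.1044]
ee_rot: [3.132, 0.245, 0.003]
wrist_force: [0.2, 0.1, -0.8]
finger_gap: 0.0521
finger_force: 0.0
t 55.9 tcp [0.5632 0.0431 0.1044] F [ 0.2  0.1 -0.8] gap 0.0521 ff 0.0
row [-0.008, 0.002, 0.069] [0.0, -0.003, 0.003]
```

```bash
python3 -m pendant '[-0.006,0.002,0.03,0,0,0.002, -0.007,0.002,0.06,0,0,0.003, -0.007,0.002,0.067,0,0,0.003, -0.007,0.002,0.067,0,0,0.003, -0.007,0.002,0.067,0,0,0.003]'
python3 -m pendant '[0,0,0,0,0,0, 0,0,0,0,0,0, 0,0,0,0,0,0, 0,0,0,0,0,0, 0,0,0,0,0,0, 0,0,0,0,0,0]' 0 50
python3 -c "
from h import *
to([.5614,.0424,.0872],8.84)"
```

```text
time: 56.52
tcp_pos: [0.561, 0.0423, 0.0866]
ee_rot: [3.132, 0.242, 0.001]
wrist_force: [-0.6, -0.8, -0.3]
finger_gap: 0.0525
finger_force: 0.0
time: 57.28
tcp_pos: [0.5608, 0.0423, 0.0865]
ee_rot: [3.132, 0.242, 0.0]
wrist_force: [-0.6, 0.6, -0.1]
finger_gap: 0.0156
finger_force: 50.0
t 57.27 tcp [0.5608 0.0423 0.0865] F [-0.6  0.6 -0.1] gap 0.0156 ff 50.0
row [0.002, -0.0, -0.003] [0.0, -0.0, -0.0]
```

```bash
python3 -m pendant '[0,0,-0.1,0,0,0, 0,0,-0.2,0,0,0, 0,0,-0.3,0,0,0, 0,0,-0.4,0,0,0, 0,0,-0.45,0,0,0, 0,0,-0.45,0,0,0]'
python3 -c "
from h import *
to([.5195,-.2156,.2],8.84);print(np.round(st()[0]['moment'],2))"
```

```text
time: 58.02
tcp_pos: [0.5609, 0.0423, 0.1993]
ee_rot: [3.132, 0.242, 0.002]
wrist_force: [0.1, -0.2, -2.0]
finger_gap: 0.0152
finger_force: 50.0
t 58.02 tcp [0.5609 0.0423 0.1993] F [ 0.1 -0.2 -2. ] gap 0.0152 ff 50.0
row [-0.322, 0.994, -0.003] [0.0, -0.001, -0.0]
[-0.    0.06 -0.04]
```

```bash
python3 -m pendant '[-0.06,0.18,0,0,0,0, -0.12,0.4,0,0,0,0, -0.18,0.6,0,0,0,0, -0.25,0.8,0,0,0,0, -0.31,0.95,0,0,0,0, -0.322,0.994,0,0,0,0, -0.322,0.994,0,0,0,0, -0.322,0.994,0,0,0,0, -0.322,0.994,0,0,0,0]'
python3 -c "
from h import *
to([.5195,-.2156,.1266],8.84);print(np.round(st()[0]['moment'],2))"
```

```text
time: 59.15
tcp_pos: [0.5199, -0.2138, 0.1989]
ee_rot: [-3.131, -0.246, -0.0]
wrist_force: [-0.6, 0.2, -3.2]
finger_gap: 0.0153
finger_force: 50.0
t 59.15 tcp [ 0.5199 -0.2138  0.1989] F [-0.6  0.2 -3.2] gap 0.0153 ff 50.0
row [-0.003, 0.007, 0.289] [-0.001, -0.0, 0.003]
[ 0.09  0.03 -0.03]
```

```bash
python3 -m pendant '[-0.002,0.004,0.08,0,0,0, -0.002,0.004,0.16,0,0,0, -0.002,0.004,0.22,0,0,0, -0.002,0.004,0.25,0,0,0, -0.002,0.004,0.26,0,0,0, -0.002,0.004,0.26,0,0,0, -0.002,0.004,0.26,0,0,0]'
python3 - <<'E'
from h import *
to([.5195,-.2156,.1266],8.84)
E
```

```text
time: 60.02
tcp_pos: [0.5194, -0.2168, 0.1346]
ee_rot: [3.132, 0.242, 0.002]
wrist_force: [0.1, 0.2, -1.9]
finger_gap: 0.0152
finger_force: 50.0
t 60.02 tcp [ 0.5194 -0.2168  0.1346] F [ 0.1  0.2 -1.9] gap 0.0152 ff 50.0
row [0.001, -0.005, 0.032] [0.001, -0.001, -0.0]
```

```bash
python3 -m pendant '[0.001,-0.005,0.01,0,0,0, 0.001,-0.005,0.022,0,0,0, 0.001,-0.005,0.03,0,0,0, 0.001,-0.005,0.032,0,0,0, 0.001,-0.005,0.033,0,0,0, 0.001,-0.005,0.033,0,0,0]'
python3 -c "
from h import *
to([.5195,-.2156,.1266],8.84);print(np.round(st()[0]['moment'],2))"
```

```text
time: 60.78
tcp_pos: [0.519, -0.2153, 0.1265]
ee_rot: [3.132, 0.242, -0.0]
wrist_force: [-2.2, 1.4, 4.7]
finger_gap: 0.0154
finger_force: 50.0
t 60.77 tcp [ 0.519  -0.2153  0.1265] F [-2.2  1.4  4.7] gap 0.0154 ff 50.0
row [0.002, 0.001, -0.0] [0.0, 0.0, -0.0]
[0.26 0.62 0.02]
```

```bash
python3 -m pendant '[0,0,0,0,0,0, 0,0,0,0,0,0, 0,0,0,0,0,0, 0,0,0,0,0,0, 0,0,-0.1,0,0,0, 0,0,-0.3,0,0,0, 0,0,-0.5,0,0,0, 0,-0.2,-0.6,0,0,0, 0,-0.5,-0.6,0,0,0, 0,-0.7,-0.6,0,0,0]' 60
python3 - <<'E'
from h import *
p=cam("top");a=cv2.resize(p["image"][160:280,140:350],(700,400),interpolation=cv2.INTER_CUBIC)
p=cam("scene");b=cv2.resize(p["image"][180:290,160:335],(318,200),interpolation=cv2.INTER_CUBIC)
b=cv2.copyMakeBorder(b,0,0,0,700-318,cv2.BORDER_CONSTANT)
cv2.imwrite("pics/c11.png",np.vstack([a,b]));st_=st();print(st_[1],st_[0]["time"])
E
```

```text
time: 62.02
tcp_pos: [0.492, -0.0409, 0.2764]
ee_rot: [3.132, 0.24, 0.003]
wrist_force: [0.2, 0.4, -0.2]
finger_gap: 0.0525
finger_force: 0.0
[ 0.49119104 -0.03493009  0.27618511] 62.125
```

View pics/c11.png

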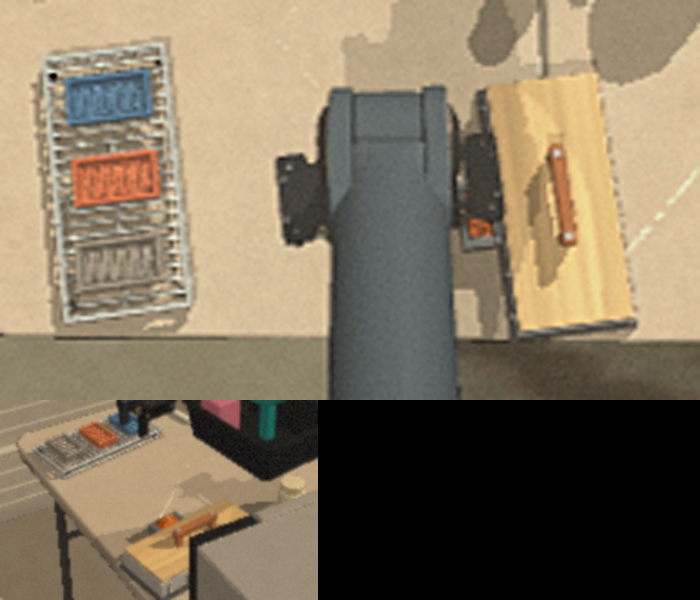

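The picture shows the cover back square on the mould (zoomed 490–635, 75–335). The three dishes lie flat and apart on the rack (zoomed centres at about 110,97; 116,179; 120,263), and the arm is clear.

```bash
python3 -m pendant '[0,0,0,0,0,0, 0,0,0,0,0,0]'; python3 -c "
from rig import manip
print(manip.job_done())"
```

```text
time: 62.38
tcp_pos: [0.4924, -0.0441, 0.2757]
ee_rot: [3.132, 0.237, -0.0]
wrist_force: [0.2, -0.1, -1.3]
finger_gap: 0.0524
finger_force: 0.0
the job is handed in; nothing more can be done
None
```

The job is handed in at 62 s: all three dishes lie flat and face up on the rack, the wheel is rolled back to its lower stop and the cover is back square on the mould; no verdict came back, and at the upper stop the fingertip's wrist force reached about 65 N.

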